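# Reload the blood-grouping cassette reader

## Task

Reload the cassette reader: slide its cover open, take the used (orange-topped) cassette out and put it in the yellow waste tray, then lay each fresh (blue-topped) cassette right way up at the foot of a lane of its own and push it up the ramp, under the reader hood, until it rests against the top stop. When all the fresh cassettes that are there are home, slide the cover fully shut over the bay. Do not shift or tip the rack of purple-capped blood samples.

Things in the scene. Friction and masses are not known exactly. Their poses are not given: they have to be found in the camera images.
- dock: the cassette reader: a low light-grey bench machine, 252 mm wide, 420 mm deep, with a sloping loading bay at its front (towards the robot) and a closed housing behind. Origin on the bench at the middle of the foot of its ramp; x points level into the machine, y to its left, z up. The bay's side walls stand 50 mm above the ramp, inner faces at y = -112 and +112 mm.
- ramp: the white loading ramp of the reader. All 'ramp x, y, z' below are in its frame: origin on its surface at the middle of its foot, 8 mm above the bench; x points up the slope (0.14 rad above level), y to the left, z square to the surface. It is flat from x = -10 to the stop at x = 230 mm. Friction (about 0.6) holds a cassette where it is left on the slope.
- stop (a point): the middle of the top stop, on the ramp surface: a fixed upright face (square to the slope) at ramp x = 230 mm with brass contacts, across all three lanes. A cassette home against it has its origin at ramp x = 185 mm and its near end at x = 140 mm, so 55 mm of it shows in front of the hood.
- hood (a point): middle of the lower front edge of the fixed reader hood, a light-grey beam that bridges all lanes from ramp x = 195 mm to the stop, its underside 32 mm and its top 50 mm above the ramp surface.
- cover (a joint): the flat smoked-clear cover of the bay, sliding along the slope on the side walls: 0 m = fully shut (from the foot of the ramp to the hood), 0.19 m = fully open, slid back over hood and housing, its front edge then at ramp x = 185 mm. It takes 2 to 3 N to move and stays where it is left. Plate 203 mm long, 4 mm thick, its underside 53 mm above the ramp surface.
- cover_handle (a point): centre of the cover's teal handle, a solid bar across the cover near its front edge: 100 mm long (across the slope), 14 mm thick (along it), 20 mm high, standing on the plate, whose top lies 10 mm below this point. At ramp x = 18 mm + the cover's joint value, y = 0, z = 67 mm; axes as the ramp's.
- lane1 (a point): lay-down point of the right lane (ramp x = 55, y = -56 mm), on the ramp surface; axes as the ramp's. Here the ramp is plain and open. Each lane is bounded further up, from ramp x = 115 mm (rounded noses) to the stop, by teal rails 8 mm high and 8 mm wide centred 28 mm either side of its middle, leaving 48 mm between them.
- lane2 (a point): lay-down point of the middle lane (ramp x = 55, y = 0 mm), on the ramp surface; axes as the ramp's. Here the ramp is plain and open. Each lane is bounded further up, from ramp x = 115 mm (rounded noses) to the stop, by teal rails 8 mm high and 8 mm wide centred 28 mm either side of its middle, leaving 48 mm between them.
- lane3 (a point): lay-down point of the left lane (ramp x = 55, y = +56 mm), on the ramp surface; axes as the ramp's. Here the ramp is plain and open. Each lane is bounded further up, from ramp x = 115 mm (rounded noses) to the stop, by teal rails 8 mm high and 8 mm wide centred 28 mm either side of its middle, leaving 48 mm between them.
- tray: the yellow open waste tray, fixed on the bench, 130 mm (x) x 140 mm (y) outside, 35 mm high, walls and floor 4 mm thick; origin at the centre of its underside.
- fresh1: a fresh cassette: a flat white plastic test cassette, 90 mm long (its x axis) x 40 mm wide (y) x 24 mm high (z), about 90 g; origin at the centre of its underside, z up out of its top face. It looks the same either way round. Its top carries bright blue foil with six pale blue spots. It starts lying flat on the bench. One of the three fresh cassettes may be absent.
- fresh2: a fresh cassette: a flat white plastic test cassette, 90 mm long (its x axis) x 40 mm wide (y) x 24 mm high (z), about 90 g; origin at the centre of its underside, z up out of its top face. It looks the same either way round. Its top carries bright blue foil with six pale blue spots. It starts lying flat on the bench. One of the three fresh cassettes may be absent.
- fresh3: a fresh cassette: a flat white plastic test cassette, 90 mm long (its x axis) x 40 mm wide (y) x 24 mm high (z), about 90 g; origin at the centre of its underside, z up out of its top face. It looks the same either way round. Its top carries bright blue foil with six pale blue spots. It starts lying flat on the bench. One of the three fresh cassettes may be absent.
- used1: a used cassette: a flat white plastic test cassette, 90 mm long (its x axis) x 40 mm wide (y) x 24 mm high (z), about 90 g; origin at the centre of its underside, z up out of its top face. It looks the same either way round. Its top is orange with six dark-red wells. Only one of the three listed is present; it starts home against the top stop in one of the lanes, partly under the hood, so it must be drawn about 50 mm or more down its lane before it can be lifted.
- used2: a used cassette: a flat white plastic test cassette, 90 mm long (its x axis) x 40 mm wide (y) x 24 mm high (z), about 90 g; origin at the centre of its underside, z up out of its top face. It looks the same either way round. Its top is orange with six dark-red wells. Only one of the three listed is present; it starts home against the top stop in one of the lanes, partly under the hood, so it must be drawn about 50 mm or more down its lane before it can be lifted.
- used3: a used cassette: a flat white plastic test cassette, 90 mm long (its x axis) x 40 mm wide (y) x 24 mm high (z), about 90 g; origin at the centre of its underside, z up out of its top face. It looks the same either way round. Its top is orange with six dark-red wells. Only one of the three listed is present; it starts home against the top stop in one of the lanes, partly under the hood, so it must be drawn about 50 mm or more down its lane before it can be lifted.
- samples: a loose clear rack of purple-capped blood tubes, 52 x 84 mm and 91 mm high, 250 g, standing at the back left of the bench; origin at the centre of its underside. It must stay where it is, upright.

How it is judged:
By the outcome, as a careful person would: the job done as asked, in the order asked, and still so for the second after the job is handed in, with the robot touching nothing.
Of fresh1, fresh2, fresh3 only 2 to 3 are there at a start; the rules pass over those that are not, and their reading is None.
Of used1, used2, used3 only 1 to 1 are there at a start; the rules pass over those that are not, and their reading is None.
At some moment in a run one of fresh1, fresh2, fresh3 may be knocked a few centimetres aside while the robot is not near it.
It also fails if it takes over 210 s, if anything falls off the work surface, if the arm or the gripper's body presses on something with over 40 N, if the wrist force passes 120 N, or if a joint passes its speed limit or range.

## Robot

A 7-joint arm with a two-finger parallel gripper is mounted at the origin on the work surface. World frame = base frame: x ahead of the robot, y to its left, z up, the work surface at z = 0. Lengths are in m, angles in rad, forces in N, time in s.
With the tool pointing down it reaches from about 0.425 to 0.925 m from the base axis. Payload 6.8 kg.
Tool frame: the origin (TCP) lies on the front face of the gripper's body, between the roots of the fingers; the fingertips stand 73 mm ahead of it and the grasp point (between the pads) lies 54 mm ahead of it (tcp_to_tips is the distance from the TCP to the fingertips, in m); z points along the fingers, x is the direction in which the jaws open and shut, and the axes are right-handed (so a half turn about z gives the same grasp; the last joint's range is limited). The gripper opens to 85 mm and grips with 20 to 120 N. Pads are 22 mm wide; open, the fingers measure 114 mm over their backs; the gripper's body (76 mm by 85 mm) begins 54 mm behind the grasp point. The pads swing forward as they close: fully open they stand 13 mm farther back than shut.
Start: joints at [-1.284, 0.477, 0.022, 1.555, -0.011, 1.109, -0.083], TCP at [0.26, 0.623, 0.304] pointing down, gripper open.
Joint ranges: [-2.96, 2.96], [-0.34, 2.1], [-1.41, 1.46], [0.24, 2.44], [-1.37, 4.51], [0.17, 1.92], [-2.96, 2.96]. Speed limits (rad/s): [2.39, 2.39, 3.14, 3.14, 3.14, 3.14, 3.14].

## Interface

Orientations are given as a unit quaternion [w, x, y, z].
In Python, from station import get_obs, read_camera, hand_in, look_for, silhouettes, tcp_to_tips gives the robot as it stands. The module is installed in compiled form; this text tells all that it offers.
- The arm moves only by the tool apply_moves, never from a script. Its argument "moves" is a list of rows, each a list of 3 entries, a list of its own where there are three numbers: the shift along the tool's x, y, z in units of 25 mm (1.0 is 25 mm), then the turn, a rotation vector about the tool's x, y, z in units of 10 degrees (1.0 is 10 degrees), then the gripper's target within -1 to 1 (fully open at 1, half-way at 0, shut at -1). In form: [[[dx, dy, dz], [rx, ry, rz], jaw], ...]. A call has 1 to 20 rows; each row is the pose to reach, as a shift and turn from the pose commanded when the call began, along the tool's axes at that moment; what a row does not reach only later rows make up. A row lasts 1/8 s, in which the tool goes at most 62.5 mm and 10.7 degrees, less where a joint would pass 70% of its speed; a pose out of reach is approached as far as the arm can. A call with a gripper value outside its range is refused whole. The fingers move at their own pace and stop on an object; "force" is the grip in N (left out, the last holds). Time passes only in rows, so rows that repeat a pose let the fingers close. It gives the time, the measured TCP pose, the force and the opening at its end, in the units of the state.
- get_obs(): the state, without advancing time (a new reading comes with each control period).
- read_camera(name): name is "scene" or "top" or "wrist"; returns a dict with "color" (420x560x3 uint8, red, green, blue), "mtx" (3x3 intrinsics, pixels), "eye" and "rotation" of the camera in the world; the wrist camera has in their place "hand_eye" (4x4, takes a point from camera to tool coordinates, whose origin is the TCP and whose axes are the tool frame's). Camera axes: x right, y up, looking along -z (the intrinsics and any distortion apply to the point x, -y, -z); pixel columns grow to the right and rows downward; lengths in m; the calibration is good to about 2 mm. A picture is of the moment at which its call begins: read the wrist's pose just before it. There is no depth.
- hand_in(): hands the job in, once; it reports no verdict.
Trained networks look in the newest picture that a camera, given by its name, has taken for a name from the list of things; names that differ only in an ending like _2 or _b are one class to them, and where a whole thing is asked for, a point or a joint stands for the part that bears it (a point fixed in the world has none). Each returns a list of dicts, best first, with "conf" (0 to 1); they miss things now and then, are a little off and sometimes report something else, mostly with a low value. They report only what shows in the picture. A call takes as long as a camera call.
- look_for(camera, query): "pixel" ([row, column] in pixels, amid what is visible of it).
- silhouettes(camera, query): "mask" (420x560 bool, what is visible of it) and "pixel" ([row, column] in pixels, amid what is visible of it).
The state is a dict: "t": time; "q": joint angles; "joint_vel": joint speeds; "joint_torque": joint torques, N m; "eef_pos": TCP position; "tool_rot": TCP orientation; "contact_force": force on the tool from outside, world axes, zero at the start; "torque": the same for the moment, N m; "gripper_width": opening from 0.0 (shut) to 1.0 (fully open).
Only numpy, scipy, OpenCV 4.12 (cv2) and the standard library are available. Lean on these libraries where they do the work, as an engineer would, in place of code of your own. Each camera call takes 0.05 s, during which the arm holds its last target.

## Working session

There is one attempt and no reset: what is moved stays moved. The work goes in short steps, Python scripts to look and compute and a tool call to move; the robot and the scene stay as the last step left them, time stands still between calls to the robot, and variables do not carry over. Pictures are saved under pics/ and viewed, and the job is handed in when it is done.

Besides the shell and the picture viewer there is one more tool, called by a JSON object that holds its "name" and its "arguments", one argument or row to a line. apply_moves: Moves the arm, as the interface text tells. Its arguments: {"type":"object","properties":{"moves":{"type":"array"},"force":{"type":"number"}},"required":["moves"]}

```bash
mkdir -p pics; ls
python3 - <<'E'
from station import *
import cv2, numpy as np
o=get_obs()
for k,v in o.items(): print(k,np.round(v,4))
print(tcp_to_tips)
for n in ["scene","top","wrist"]:
    c=read_camera(n)
    cv2.imwrite(f"pics/{n}0.png",c["color"][:,:,::-1])
    print(n,{k:np.round(v,4).tolist() for k,v in c.items() if k!="color"})
E
```

```text
pics
t 0.0
q [-1.2841  0.4778  0.0224  1.5564 -0.0115  1.1093 -0.0831]
joint_vel [0.0009 0.0005 0.0015 0.0015 0.0008 0.0003 0.0004]
joint_torque [ 7.00000e-04 -5.96455e+01  1.60810e+00 -2.81187e+01  1.25000e-02
  9.40000e-03  0.00000e+00]
eef_pos [0.2594 0.6227 0.3029]
tool_rot [ 6.000e-04  8.320e-01  5.547e-01 -7.000e-04]
contact_force [ 0.3177  0.0457 -0.9324]
torque [ 0.029   0.0124 -0.0397]
gripper_width 0.9981
0.0726
scene {'mtx': [[448.5653, 0.0, 280.4138], [0.0, 448.5653, 206.5645], [0.0, 0.0, 1.0]], 'eye': [1.1247, 0.1552, 0.8756], 'rotation': [0.594, 0.1957, 0.2505, 0.739]}
top {'mtx': [[421.1875, 0.0, 273.6722], [0.0, 421.1875, 203.3362], [0.0, 0.0, 1.0]], 'eye': [0.3656, 0.0081, 1.02], 'rotation': [0.7079, 0.0643, -0.0587, -0.7009]}
wrist {'mtx': [[294.7927, 0.0, 278.3587], [0.0, 294.7927, 212.3996], [0.0, 0.0, 1.0]], 'hand_eye': [[1.0, 0.0001, -0.0001, 0.0008], [0.0, -0.9572, -0.2893, -0.0726], [-0.0002, 0.2893, -0.9572, -0.0698], [0.0, 0.0, 0.0, 1.0]]}
```

View pics/scene0.png

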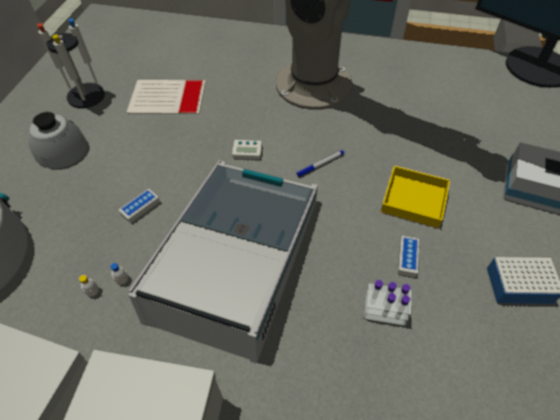

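View pics/top0.png

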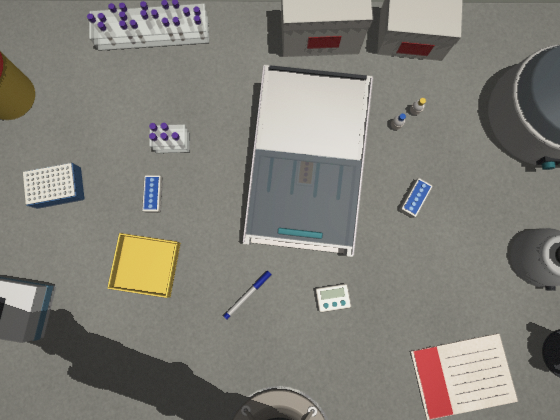

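View pics/wrist0.png

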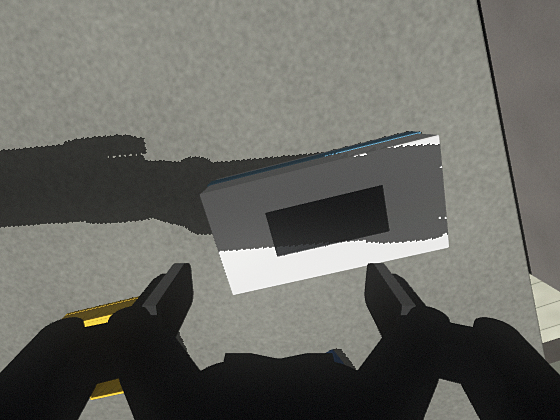

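```bash
python3 - <<'E'
import cv2
t=cv2.imread("pics/top0.png")
cv2.imwrite("pics/t1.png",cv2.resize(t[50:270,230:390],None,fx=3.6,fy=3.6,interpolation=cv2.INTER_CUBIC)[:,:])
s=cv2.imread("pics/scene0.png")
cv2.imwrite("pics/s1.png",cv2.resize(s[150:355,125:335],None,fx=2.9,fy=2.9,interpolation=cv2.INTER_CUBIC))
E
python3 - <<'E'
from station import *
for cam in ["top","scene"]:
  for n in ["fresh1","used1","cover_handle","cover","dock","tray","samples","lane1"]:
    try:
      for r in silhouettes(cam,n)[:4]:
        m=r["mask"]; print(cam,n,round(r["conf"],2),[round(float(x),1) for x in r["pixel"]],m.sum())
    except Exception as e: print(n,e)
E
```

```text
top fresh1 0.79 [199.7, 418.9] 697
top fresh1 0.62 [194.4, 151.3] 696
top cover_handle 0.76 [198.3, 301.9] 9504
top dock 0.76 [161.3, 307.6] 19659
top tray 0.92 [265.3, 142.7] 3567
top samples 0.78 [139.2, 170.1] 1116
top lane1 0.93 [193.6, 303.0] 11960
scene fresh1 0.92 [209.1, 136.7] 729
scene fresh1 0.91 [256.7, 407.8] 779
scene cover_handle 0.76 [206.3, 251.7] 7302
scene cover_handle 0.23 [217.1, 242.6] 10040
scene cover 0.71 [192.8, 417.0] 2936
scene cover 0.69 [205.0, 252.8] 7335
scene dock 0.83 [259.6, 226.7] 22909
scene dock 0.18 [217.1, 242.3] 10029
scene tray 0.74 [195.5, 415.6] 3025
scene tray 0.29 [216.0, 241.3] 10186
scene samples 0.96 [303.8, 384.9] 1769
scene lane1 0.96 [213.4, 243.3] 9960
```

View pics/t1.png

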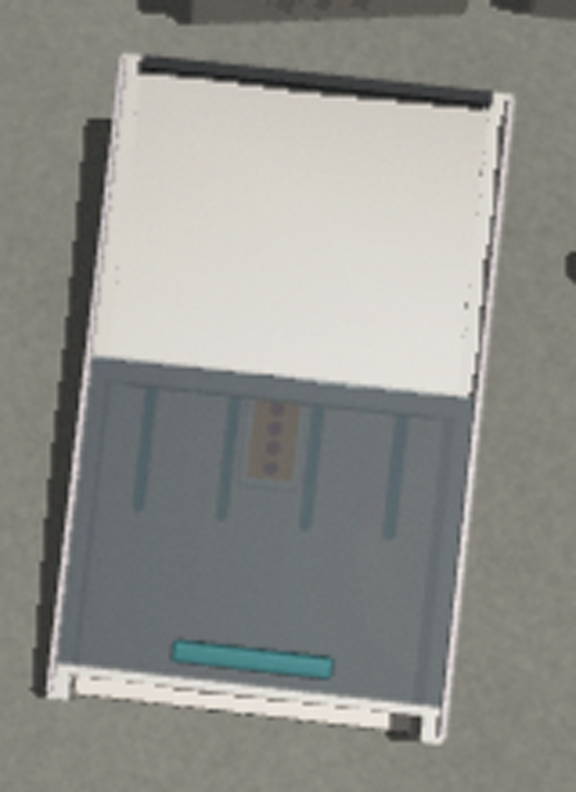

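View pics/s1.png

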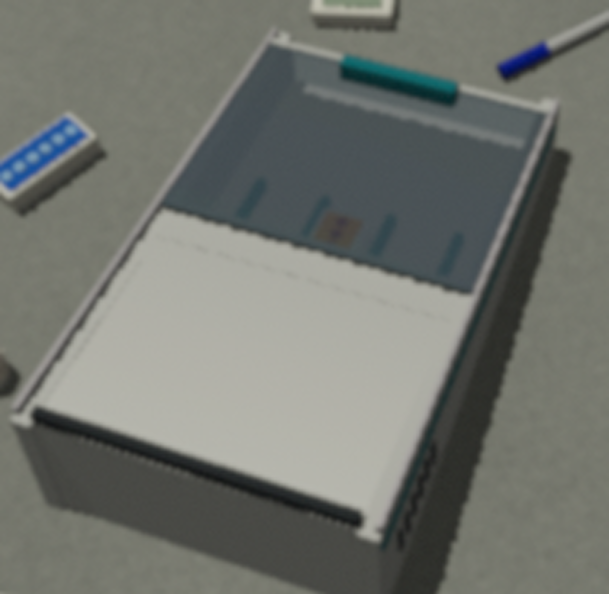

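```bash
cat > h.py <<'E'
import numpy as np, cv2
from scipy.spatial.transform import Rotation as R
from scipy.optimize import least_squares
def Rq(q): return R.from_quat([q[1],q[2],q[3],q[0]])
CAM={"scene":dict(K=(448.5653,280.4138,206.5645),eye=[1.1247,0.1552,0.8756],rot=[0.594,0.1957,0.2505,0.739]),
"top":dict(K=(421.1875,273.6722,203.3362),eye=[0.3656,0.0081,1.02],rot=[0.7079,0.0643,-0.0587,-0.7009])}
def camof(c):
    return dict(K=(c["mtx"][0,0],c["mtx"][0,2],c["mtx"][1,2]),eye=c["eye"],rot=c["rotation"])
HE=np.array([[1,0.0001,-0.0001,0.0008],[0,-.9572,-.2893,-.0726],[-.0002,.2893,-.9572,-.0698],[0,0,0,1]])
def wristcam(obs):
    Rt=Rq(obs["tool_rot"]); Rm=Rt.as_matrix()@HE[:3,:3]; eye=np.array(obs["eef_pos"])+Rt.apply(HE[:3,3])
    return dict(K=(294.7927,278.3587,212.3996),eye=eye,M=Rm)
def M(c):
    return c["M"] if "M" in c else Rq(c["rot"]).as_matrix()
def proj(c,P):
    """world -> (col,row)"""
    P=np.atleast_2d(P); p=(P-np.array(c["eye"]))@M(c); f,cx,cy=c["K"]
    return np.c_[cx+f*p[:,0]/-p[:,2], cy-f*p[:,1]/-p[:,2]]
def ray(c,uv):
    f,cx,cy=c["K"]; uv=np.atleast_2d(uv)
    d=np.c_[(uv[:,0]-cx)/f,-(uv[:,1]-cy)/f,-np.ones(len(uv))]
    return d@M(c).T
def onz(c,uv,z):
    d=ray(c,uv); e=np.array(c["eye"]); return e+d*((z-e[2])/d[:,2])[:,None]
A=0.14
def ramp2dock(p):
    p=np.atleast_2d(p); return np.c_[p[:,0]*np.cos(A)-p[:,2]*np.sin(A), p[:,1], .008+p[:,0]*np.sin(A)+p[:,2]*np.cos(A)]
def dock2w(D,p):
    c,s=np.cos(D[2]),np.sin(D[2]); return np.c_[D[0]+c*p[:,0]-s*p[:,1],D[1]+s*p[:,0]+c*p[:,1],p[:,2]]
def ramp2w(D,p): return dock2w(D,ramp2dock(p))
E
python3 - <<'E'
from h import *
ro=[[18,50,77],[18,-50,77],[116,84,8],[116,28,8],[116,-28,8],[116,-84,8]]
t=np.array([[174,650],[333,671],[140,509],[222,519],[306,529],[390,537]])/3.6+[230,50]
rp=np.array(ro)/1000.
sro=np.array([[116,-84,8],[116,-28,8],[116,28,8],[116,84,8],[11,-50,77],[11,50,77]])/1000.
s=np.array([[262,181],[325,199],[391,217],[459,236],[344,58],[458,84]])/2.9+[125,150]
def f(D): return np.r_[(proj(CAM["top"],ramp2w(D,rp))-t).ravel(),(proj(CAM["scene"],ramp2w(D,sro))-s).ravel()]
r=least_squares(f,[.43,-.05,-.1]); print(r.x,np.round(r.fun.reshape(-1,2),1))
f2=lambda D:f(D)[:12]
r=least_squares(f2,[.43,-.05,-.1]); print(r.x,np.round(r.fun.reshape(-1,2),1))
# fresh
for cam in["top","scene"]:
  im=cv2.imread(f"pics/{cam}0.png"); hsv=cv2.cvtColor(im,cv2.COLOR_BGR2HSV)
  m=cv2.inRange(hsv,(100,120,80),(125,255,255))
  n,l,st,ce=cv2.connectedComponentsWithStats(m)
  for i in range(1,n):
    if st[i,4]>80:
      mm=(l==i).astype(np.uint8); cs,_=cv2.findContours(mm,cv2.RETR_EXTERNAL,cv2.CHAIN_APPROX_NONE)
      c=cs[0][:,0,:].astype(float)
      w=onz(CAM[cam],c,0.024)[:,:2]
      box=cv2.minAreaRect((w*1000).astype(np.float32)); print(cam,ce[i],st[i,4],np.round(box[0],1),np.round(box[1],1),round(box[2],1))
E
```

```text
[ 0.45073524 -0.0417556  -0.10440836] [[-0.9  2.4]
 [-0.2  1.7]
 [-0.5 -1.8]
 [-0.  -1.9]
 [-0.1 -2.1]
 [-0.  -1.7]
 [-1.   0.5]
 [-0.4  0.4]
 [-0.5  0.4]
 [-0.7  0.3]
 [ 0.4 -3.6]
 [ 1.1 -2.6]]
[ 0.44962556 -0.04209581 -0.10871526] [[-0.7  2.8]
 [-0.   2.3]
 [-0.2 -1.4]
 [ 0.3 -1.5]
 [ 0.3 -1.6]
 [ 0.3 -1.1]]
top [151.10130719 192.41830065] 306 [564.9 313.7] [76.7 29.5] 0.0
top [417.06535948 196.61111111] 306 [ 560.6 -327.3] [30.  78.3] 59.4
top [261.74137931 279.74137931] 116 [360.   42.8] [11.5 45.8] 45.3
scene [137.81900452 202.56108597] 221 [ 558.4 -329.4] [26.9 73.6] 59.5
scene [409.36212625 253.45847176] 301 [563.5 313.3] [27.7 74.6] 89.9
```

Run:
```python
from h import *
t=np.array([[174,650],[333,671],[140,509],[222,519],[306,529],[390,537]])/3.6+[230,50]
s=np.array([[262,181],[325,199],[391,217],[459,236],[344,58],[458,84]])/2.9+[125,150]
def f(D):
    j=D[3]*1000
    rp=np.array([[18+j,50,77],[18+j,-50,77],[116,84,8],[116,28,8],[116,-28,8],[116,-84,8]])/1000.
    sro=np.array([[116,-84,8],[116,-28,8],[116,28,8],[116,84,8],[11+j,-50,77],[11+j,50,77]])/1000.
    return np.r_[(proj(CAM["top"],ramp2w(D,rp))-t).ravel(),(proj(CAM["scene"],ramp2w(D,sro))-s).ravel()]
r=least_squares(f,[.43,-.05,-.1,0]); print(r.x,np.round(r.fun.reshape(-1,2),1))
D=r.x;j=D[3]
def seg(img,cam,a,b,col,S):
    k=np.linspace(0,1,2)[:,None]; p=proj(CAM[cam],ramp2w(D,(np.array(a)*(1-k)+np.array(b)*k)/1000)); p=(p*S).astype(int)
    cv2.line(img,tuple(map(int,p[0])),tuple(map(int,p[1])),col,1)
for cam,(x0,y0,w,h) in {"top":(230,50,160,220),"scene":(125,150,210,205)}.items():
    S=3.; im=cv2.resize(cv2.imread(f"pics/{cam}0.png"),None,fx=S,fy=S,interpolation=cv2.INTER_CUBIC)
    for y in(-84,-28,28,84):
        for d in(-4,4): seg(im,cam,(115,y+d,8),(195,y+d,8),(0,0,255),S)
    for y in (-112,112,-126,126): seg(im,cam,(-10,y,50),(230,y,50),(0,255,0),S)
    seg(im,cam,(195,-112,50),(195,112,50),(255,0,0),S)
    seg(im,cam,(195,-112,32),(195,112,32),(255,0,255),S)
    seg(im,cam,(-10,-112,0),(-10,112,0),(255,255,0),S)
    J=j*1000
    for a,b in [((11,-50),(11,50)),((25,-50),(25,50)),((11,-50),(25,-50)),((11,50),(25,50))]: seg(im,cam,(a[0]+J,a[1],77),(b[0]+J,b[1],77),(0,255,255),S)
    for x in(-5+J,198+J): seg(im,cam,(x,-120,57),(x,120,57),(255,255,255),S)
    seg(im,cam,(140,-20,24),(140,20,24),(0,128,255),S);seg(im,cam,(140,-20,24),(200,-20,24),(0,128,255),S);seg(im,cam,(140,20,24),(200,20,24),(0,128,255),S)
    cv2.imwrite(f"pics/ov_{cam}.png",im[int(y0*S):int((y0+h)*S),int(x0*S):int((x0+w)*S)])
```

```text
[ 0.44764537 -0.04104898 -0.10843486  0.0096526 ] [[-0.7 -0.6]
 [ 0.  -1.1]
 [-0.6 -0.6]
 [-0.2 -0.7]
 [-0.2 -0.8]
 [-0.1 -0.3]
 [-0.4 -0.7]
 [ 0.1 -0.7]
 [-0.  -0.6]
 [-0.3 -0.7]
 [-0.5 -2.1]
 [ 0.4 -0.9]]
```

View pics/ov_top.png

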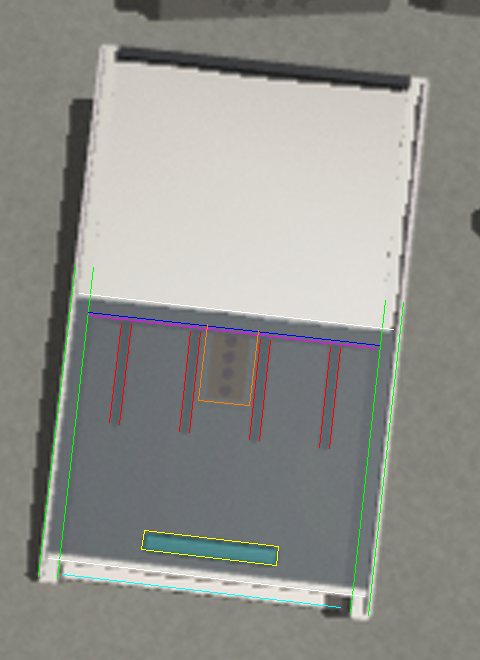

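View pics/ov_scene.png

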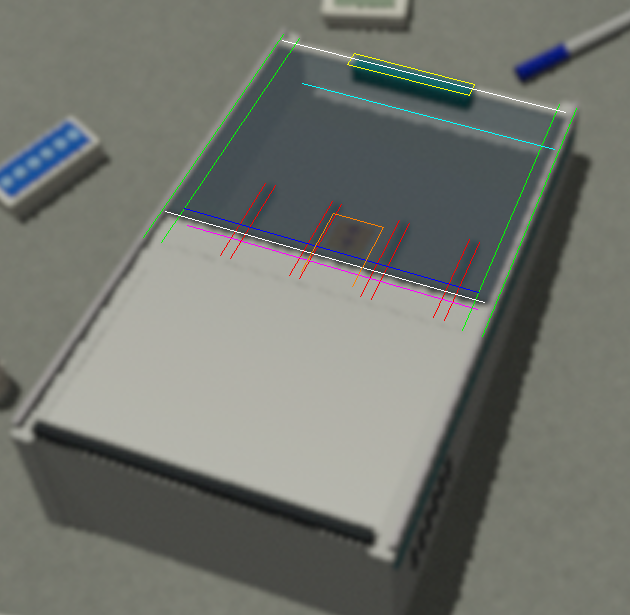

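```bash
cat >> h.py <<'E'
D0=[0.4476,-0.0410,-0.1084]
def rampR(D):
    """tool orientation square to ramp: tool x=ramp y, tool y=ramp x, tool z=-ramp z"""
    rz=R.from_euler("z",D[2]).as_matrix(); ry=R.from_euler("y",-A).as_matrix()
    m=rz@ry; return np.c_[m[:,1],m[:,0],-m[:,2]]
def downR(ang):
    """tool down, tool x at world angle ang"""
    c,s=np.cos(ang),np.sin(ang); return np.c_[[c,s,0],[s,-c,0],[0,0,-1]]
def move(o,p,Rm):
    """units for apply_moves from obs o to TCP p, rot Rm"""
    R0=Rq(o["tool_rot"]); d=R0.inv().apply(np.array(p)-o["eef_pos"])/.025
    rv=(R0.inv()*R.from_matrix(Rm)).as_rotvec(degrees=True)/10
    print("shift",np.round(d,2),"turn",np.round(rv,2),"norm mm",round(np.linalg.norm(d)*25,1))
E
python3 - <<'E'
from h import *
from station import *
c=CAM["top"]
for cam in("top","scene"):
    im=cv2.imread(f"pics/{cam}0.png"); hsv=cv2.cvtColor(im,cv2.COLOR_BGR2HSV)
    m=cv2.inRange(hsv,(20,150,60),(35,255,255)); n,l,st,ce=cv2.connectedComponentsWithStats(m); i=1+st[1:,4].argmax()
    y,x=np.where(l==i); pts=np.c_[x,y]
    w=onz(CAM[cam],pts,0.035)[:,:2]*1000; print(cam,"tray",cv2.minAreaRect(w.astype(np.float32)))
    r=silhouettes(cam,"samples")[0]; y,x=np.where(r["mask"]); 
    for z in(0,.09):
        w=onz(CAM[cam],np.c_[x,y],z)*1000; print("samples z",z,w.min(0),w.max(0))
o=get_obs()
move(o,[.47,-.04,.32],downR(np.pi/2+D0[2]))
E
```

```text
top tray ((391.9820861816406, 315.542236328125), (143.9167938232422, 127.25855255126953), 82.11473083496094)
samples z 0 [671.18698718 231.98578883   0.        ] [750.36956439 335.61211231   0.        ]
samples z 0.09 [644.22342949 212.2311604   90.        ] [716.41930871 306.71398476  90.        ]
scene tray ((404.5570373535156, 318.8304138183594), (141.0543975830078, 154.28616333007812), 81.87670135498047)
samples z 0 [625.39048686 231.07768352   0.        ] [724.62845186 326.44372449   0.        ]
samples z 0.09 [676.71284431 223.27846982  90.        ] [765.75047028 308.84215391  90.        ]
shift [-21.25  17.97  -0.64] turn [-0.   -0.   -1.64] norm mm 695.8
```

{"name": "apply_moves", "arguments": {
  "moves": [
    [[-21.2,18,-0.6],[0,0,-1.64],0],
    [[-21.2,18,-0.6],[0,0,-1.64],0],
    [[-21.2,18,-0.6],[0,0,-1.64],0],
    [[-21.2,18,-0.6],[0,0,-1.64],0],
    [[-21.2,18,-0.6],[0,0,-1.64],0],
    [[-21.2,18,-0.6],[0,0,-1.64],0],
    [[-21.2,18,-0.6],[0,0,-1.64],0],
    [[-21.2,18,-0.6],[0,0,-1.64],0],
    [[-21.2,18,-0.6],[0,0,-1.64],0],
    [[-21.2,18,-0.6],[0,0,-1.64],-1],
    [[-21.2,18,-0.6],[0,0,-1.64],-1],
    [[-21.2,18,-0.6],[0,0,-1.64],-1],
    [[-21.2,18,-0.6],[0,0,-1.64],-1],
    [[-21.2,18,-0.6],[0,0,-1.64],-1],
    [[-21.2,18,-0.6],[0,0,-1.64],-1],
    [[-21.2,18,-0.6],[0,0,-1.64],-1]
  ]
}}

```text
t: 3.05
eef_pos: [0.471, -0.0383, 0.3189]
tool_rot: [-0.0, 0.744, 0.668, 0.0]
contact_force: [-0.4, 0.2, -0.1]
gripper_width: -0.002
```

```bash
cat > snap.py <<'E'
import sys,pickle
from h import *
from station import *
name=sys.argv[1]; cam=sys.argv[2] if len(sys.argv)>2 else "wrist"
o=get_obs(); c=read_camera(cam); pickle.dump((o,c),open(f"{name}.pkl","wb"))
cv2.imwrite(f"pics/{name}.png",c["color"][:,:,::-1])
print("t",o["t"],"pos",np.round(o["eef_pos"],4),"rot",np.round(o["tool_rot"],4),"F",np.round(o["contact_force"],1),"w",round(float(o["gripper_width"]),3),"q",np.round(o["q"],2))
E
python3 snap.py w1; python3 -c "
from station import *; print(tcp_to_tips)"
```

```text
t 3.05 pos [ 0.471  -0.0383  0.3189] rot [-1.000e-04  7.439e-01  6.683e-01  0.000e+00] F [-0.4  0.2 -0.1] w -0.002 q [-0.42  0.12  0.4   2.03 -0.06  1.01  1.48]
0.0726
```

View pics/w1.png

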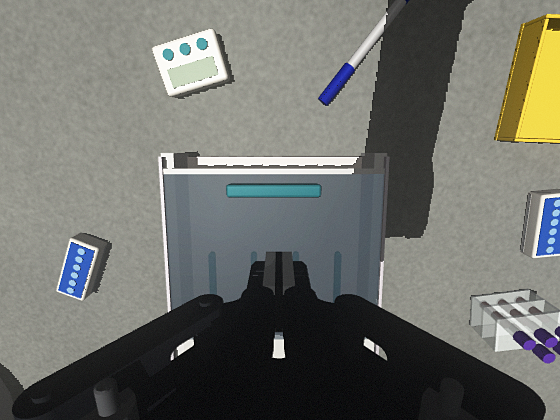

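Run:
```python
from h import *
import pickle
o,c=pickle.load(open("w1.pkl","rb")); W=wristcam(o)
im=c["color"][:,:,::-1]; cv2.imwrite("pics/w1z.png",cv2.resize(im[140:290,150:400],None,fx=3.2,fy=3.2,interpolation=cv2.INTER_CUBIC))
hsv=cv2.cvtColor(np.ascontiguousarray(im),cv2.COLOR_BGR2HSV); m=cv2.inRange(hsv[:230],(80,110,80),(100,255,255)); y,x=np.where(m[150:]); y+=150
print("handle",x.min(),x.max(),y.min(),y.max())
D=D0
for P in([18,50,77],[18,-50,77],[116,84,8],[116,-84,8],[0,0,50]):
    for j in(0,.0096):
        q=np.array(P)/1000.; q[0]+=j if P[2]==77 else 0
        print(P,j,np.round(proj(W,ramp2w(D,q)),1))
```

```text
handle 226 320 185 196
[18, 50, 77] 0 [[320.8 180.5]]
[18, 50, 77] 0.0096 [[320.5 189.8]]
[18, -50, 77] 0 [[224.2 180.4]]
[18, -50, 77] 0.0096 [[224.5 189.7]]
[116, 84, 8] 0 [[337.3 252.8]]
[116, 84, 8] 0.0096 [[337.3 252.8]]
[116, -84, 8] 0 [[209.9 252.7]]
[116, -84, 8] 0.0096 [[209.9 252.7]]
[0, 0, 50] 0 [[272.9 163.2]]
[0, 0, 50] 0.0096 [[272.9 163.2]]
```

View pics/w1z.png

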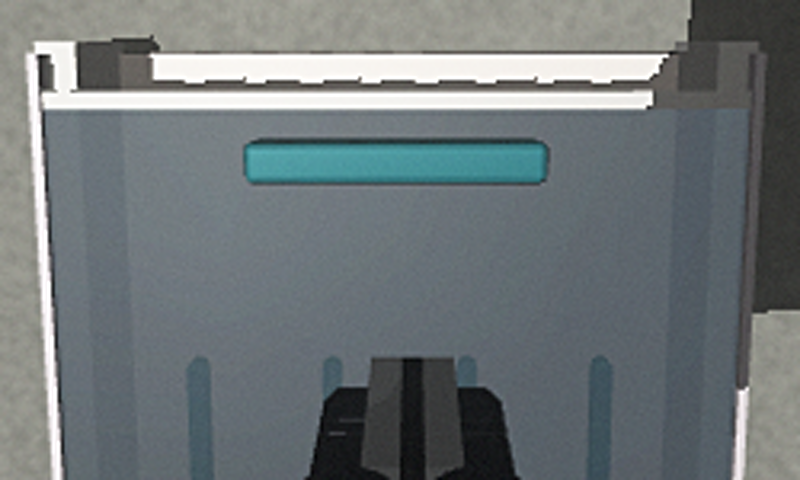

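```bash
sed -i 's/^D0=.*/D0=[0.4475,-0.0397,-0.1084]/' h.py
cat >> h.py <<'E'
def rt(o,x,y,z,D=None):
    """target: square to ramp, TCP at ramp (mm) x,y, z (TCP height)"""
    D=D or D0; move(o,ramp2w(D,np.array([x,y,z])/1000.)[0],rampR(D))
def where(o,D=None):
    D=D or D0; p=np.array(o["eef_pos"])-[D[0],D[1],0.008]; p=R.from_euler("z",D[2]).inv().apply(p)
    p=R.from_euler("y",-A).inv().apply(p); return np.round(p*1000,1)
E
python3 - <<'E'
from h import *
from station import *
o=get_obs()
rt(o,2,0,170); rt(o,2,0,135)
E
```

```text
shift [-0.15 -1.8   5.69] turn [-0.8  -0.    0.01] norm mm 149.3
shift [-0.15 -1.61  7.08] turn [-0.8  -0.    0.01] norm mm 181.5
```

{"name": "apply_moves", "arguments": {
  "moves": [
    [[-0.15,-1.8,5.7],[-0.8,0,0],-1],
    [[-0.15,-1.8,5.7],[-0.8,0,0],-1],
    [[-0.15,-1.8,5.7],[-0.8,0,0],-1],
    [[-0.15,-1.8,5.7],[-0.8,0,0],-1],
    [[-0.15,-1.8,5.7],[-0.8,0,0],-1],
    [[-0.15,-1.75,6.1],[-0.8,0,0],-1],
    [[-0.15,-1.7,6.5],[-0.8,0,0],-1],
    [[-0.15,-1.65,6.8],[-0.8,0,0],-1],
    [[-0.15,-1.6,7.05],[-0.8,0,0],-1],
    [[-0.15,-1.6,7.05],[-0.8,0,0],-1],
    [[-0.15,-1.6,7.05],[-0.8,0,0],-1]
  ]
}}

```text
t: 4.47
eef_pos: [0.431, -0.0387, 0.1427]
tool_rot: [0.052, 0.743, 0.666, 0.047]
contact_force: [0.6, 0.4, -0.3]
gripper_width: -0.0
```

```bash
python3 snap.py w2; python3 -c "
from h import *
from station import *
o=get_obs(); print(where(o)); rt(o,2,0,135); rt(o,100,0,135); rt(o,185,0,135)"
```

```text
t 4.475 pos [ 0.431  -0.0387  0.1427] rot [0.052  0.7427 0.666  0.0466] F [ 0.6  0.4 -0.3] w -0.0 q [-0.34  0.31  0.31  2.34 -0.19  0.37  1.59]
[  2.5  -0.7 135.8]
shift [ 0.03 -0.02  0.03] turn [-0. -0. -0.] norm mm 1.2
shift [0.03 3.9  0.03] turn [-0. -0. -0.] norm mm 97.5
shift [0.03 7.3  0.03] turn [-0. -0. -0.] norm mm 182.5
```

View pics/w2.png

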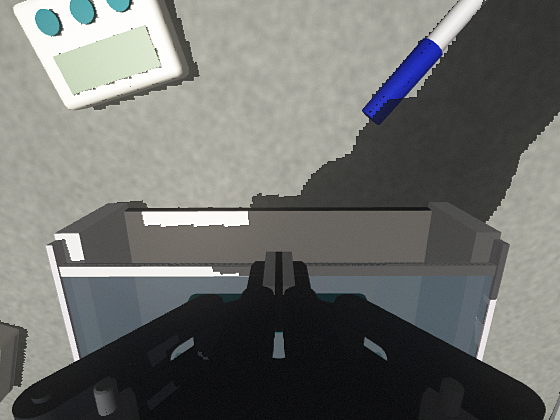

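{"name": "apply_moves", "arguments": {
  "moves": [
    [[0,0.4,0],[0,0,0],-1],
    [[0,1,0],[0,0,0],-1],
    [[0,1.8,0],[0,0,0],-1],
    [[0,2.6,0],[0,0,0],-1],
    [[0,3.4,0],[0,0,0],-1],
    [[0,4.2,0],[0,0,0],-1],
    [[0,5,0],[0,0,0],-1],
    [[0,5.8,0],[0,0,0],-1],
    [[0,6.6,0],[0,0,0],-1],
    [[0,7,0],[0,0,0],-1],
    [[0,7.2,0],[0,0,0],-1],
    [[0,7.2,0],[0,0,0],-1]
  ]
}}

```text
t: 6.02
eef_pos: [0.6086, -0.0581, 0.1678]
tool_rot: [0.052, 0.743, 0.666, 0.047]
contact_force: [-0.7, -0.0, 0.5]
gripper_width: -0.002
```

```bash
python3 snap.py w3;python3 snap.py t3 top; python3 -c "
from h import *
from station import *
o=get_obs(); print(where(o)); rt(o,190,0,135)"
```

```text
t 6.025 pos [ 0.6086 -0.0581  0.1678] rot [0.0524 0.7426 0.666  0.0468] F [-0.7 -0.   0.5] w -0.002 q [-0.24  0.5   0.3   1.93 -0.23  0.6   1.65]
t 6.075 pos [ 0.6084 -0.0581  0.1678] rot [0.0524 0.7427 0.666  0.0469] F [0.3 0.4 0.2] w 0.001 q [-0.24  0.5   0.3   1.93 -0.23  0.6   1.65]
[182.6  -1.  135.7]
shift [0.04 0.3  0.03] turn [ 0.  0. -0.] norm mm 7.5
```

View pics/w3.png

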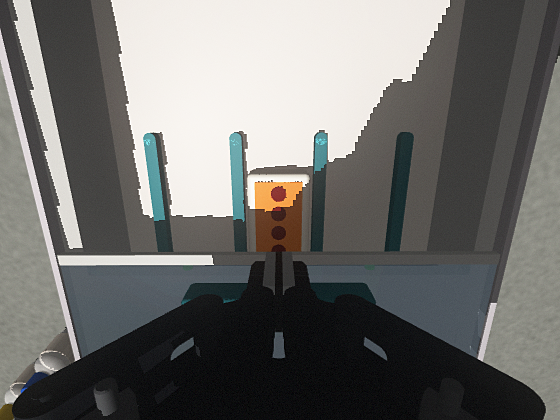

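View pics/t3.png

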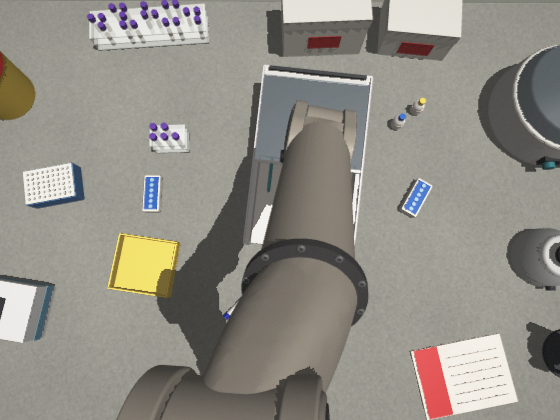

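{"name": "apply_moves", "arguments": {
  "moves": [
    [[0,0.12,0],[0,0,0],-1],
    [[0,0.24,0],[0,0,0],-1],
    [[0,0.32,0],[0,0,0],-1],
    [[0,0.32,0],[0,0,0],-1]
  ]
}}

```text
t: 6.62
eef_pos: [0.6156, -0.0589, 0.1686]
tool_rot: [0.051, 0.743, 0.666, 0.046]
contact_force: [-4.2, -0.5, 2.7]
gripper_width: -0.0
```

```bash
python3 snap.py w4; python3 -c "
from h import *
from station import *
o=get_obs(); print(where(o))"
```

```text
t 6.625 pos [ 0.6156 -0.0589  0.1686] rot [0.0515 0.7427 0.666  0.0461] F [-4.2 -0.5  2.7] w -0.0 q [-0.24  0.51  0.3   1.91 -0.23  0.62  1.65]
[189.9  -0.9 135.4]
```

{"name": "apply_moves", "arguments": {
  "moves": [
    [[0,0.08,0],[0,0,0],-1],
    [[0,0.15,0],[0,0,0],-1],
    [[0,0.15,0],[0,0,0],-1]
  ]
}}

```text
t: 7.05
eef_pos: [0.6162, -0.0589, 0.168]
tool_rot: [0.049, 0.743, 0.666, 0.044]
contact_force: [-14.6, 1.1, 7.2]
gripper_width: -0.001
```

```bash
python3 snap.py w4; python3 -c "
from h import *
from station import *
import pickle
o=get_obs(); print(where(o))
o,c=pickle.load(open('w4.pkl','rb')); W=wristcam(o)
print('cover front edge j=.19', proj(W,ramp2w(D0,[[.185,-.1,.057],[.185,.1,.057],[.115,.084,.008],[.115,-.084,.008],[.115,.028,.008],[.115,-.028,.008],[.140,.02,.024],[.140,-.02,.024]])))"
```

```text
t 7.05 pos [ 0.6162 -0.0589  0.168 ] rot [0.0487 0.7429 0.6662 0.0438] F [-14.6   1.1   7.2] w -0.001 q [-0.24  0.51  0.3   1.9  -0.23  0.63  1.65]
[190.4  -0.8 134.8]
cover front edge j=.19 [[ 95.15824043 253.23183255]
 [461.50749141 253.04571997]
 [409.77421545 120.45916425]
 [146.77937029 120.56491185]
 [322.12154294 120.49440851]
 [234.45659542 120.52965771]
 [311.07066894 162.89890101]
 [245.5518849  162.92746432]]
```

View pics/w4.png

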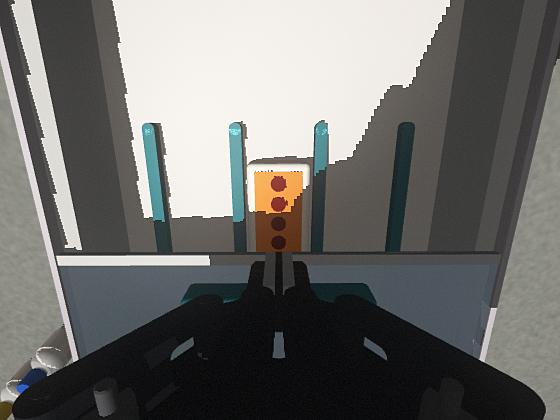

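```bash
python3 -c "
from h import *
from station import *
o=get_obs(); rt(o,175,0,135);rt(o,175,0,160);rt(o,70,0,135); rt(o,70,0,85); rt(o,70,0,75)"
```

```text
shift [ 0.03 -0.62 -0.  ] turn [-0.05 -0.   -0.  ] norm mm 15.5
shift [ 0.03 -0.63 -1.  ] turn [-0.05 -0.   -0.  ] norm mm 29.6
shift [ 0.03 -4.82  0.03] turn [-0.05 -0.   -0.  ] norm mm 120.4
shift [ 0.03 -4.8   2.03] turn [-0.05 -0.   -0.  ] norm mm 130.3
shift [ 0.03 -4.8   2.43] turn [-0.05 -0.   -0.  ] norm mm 134.5
```

{"name": "apply_moves", "arguments": {
  "moves": [
    [[0,-1.2,-0.2],[0,0,0],-1],
    [[0,-4.9,0],[0,0,0],-1],
    [[0,-4.9,0],[0,0,0],-1],
    [[0,-4.9,1.2],[0,0,0],-1],
    [[0,-4.9,2.0],[0,0,0],-1],
    [[0,-4.9,2.0],[0,0,0],-1],
    [[0,-4.9,2.0],[0,0,0],-1]
  ]
}}

```text
t: 7.98
eef_pos: [0.5068, -0.0469, 0.1035]
tool_rot: [0.053, 0.743, 0.666, 0.047]
contact_force: [0.1, -1.0, 0.9]
gripper_width: 0.003
```

```bash
python3 snap.py w5; python3 -c "
from h import *
from station import *
import pickle
o=get_obs(); print(where(o)); rt(o,70,0,85)"
```

```text
t 7.975 pos [ 0.5068 -0.0469  0.1035] rot [0.0525 0.7426 0.666  0.0472] F [ 0.1 -1.   0.9] w 0.003 q [-0.24  0.48  0.24  2.19 -0.26  0.35  1.67]
[72.6 -0.7 86.4]
shift [ 0.03 -0.1   0.05] turn [ 0.01 -0.   -0.  ] norm mm 3.0
```

View pics/w5.png

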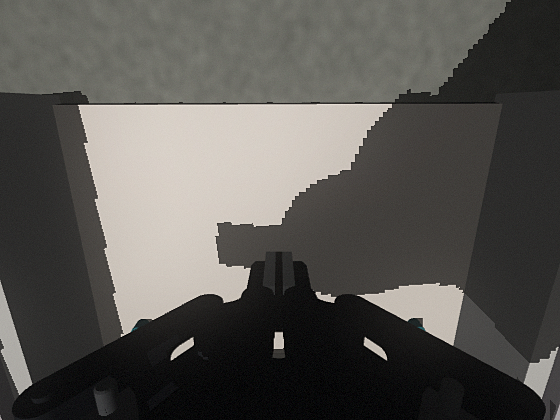

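Clear ramp below. I'll touch it lightly to get the true ramp height (tips should reach it at TCP z≈73).

{"name": "apply_moves", "arguments": {
  "moves": [
    [[0,0,0.2],[0,0,0],-1],
    [[0,0,0.4],[0,0,0],-1],
    [[0,0,0.5],[0,0,0],-1],
    [[0,0,0.56],[0,0,0],-1],
    [[0,0,0.56],[0,0,0],-1]
  ]
}}

```text
t: 8.65
eef_pos: [0.5079, -0.047, 0.0921]
tool_rot: [0.051, 0.743, 0.666, 0.048]
contact_force: [-18.3, 2.8, 55.2]
gripper_width: -0.0
```

```bash
python3 -c "
from h import *
from station import *
o=get_obs(); print(where(o),o['contact_force'])"
```

```text
[72.  -0.7 74.8] [-18.34105781   2.80595128  55.18291781]
```

{"name": "apply_moves", "arguments": {
  "moves": [
    [[0.03,0,-1],[0,0,0],1],
    [[0.03,1.0,-1.5],[0,0,0],1],
    [[0.03,2.2,-1.5],[0,0,0],1],
    [[0.03,3.2,-1.5],[0,0,0],1],
    [[0.03,3.2,-1.5],[0,0,0],1],
    [[0.03,3.2,-1.1],[0,0,0],1],
    [[0.03,3.2,-0.7],[0,0,0],1],
    [[0.03,3.2,-0.4],[0,0,0],1],
    [[0.03,3.2,-0.4],[0,0,0],1]
  ],
  "force": 60
}}

```text
t: 9.78
eef_pos: [0.5847, -0.0547, 0.109]
tool_rot: [0.051, 0.743, 0.666, 0.046]
contact_force: [0.3, -1.5, 0.5]
gripper_width: 1.002
```

```bash
python3 snap.py w6; python3 -c "
from h import *
from station import *
o=get_obs(); print(where(o),o['contact_force'])"
```

```text
t 9.775 pos [ 0.5847 -0.0547  0.109 ] rot [0.0513 0.7427 0.6661 0.0459] F [ 0.3 -1.5  0.5] w 1.002 q [-0.22  0.56  0.26  2.01 -0.27  0.47  1.68]
[ 1.512e+02 -1.000e-01  8.110e+01] [ 0.29212722 -0.37062788 -0.2466709 ]
```

View pics/w6.png

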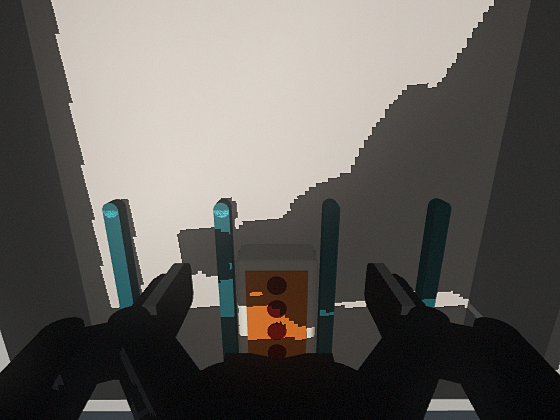

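{"name": "apply_moves", "arguments": {
  "moves": [
    [[0,0.1,0],[0,0,0],-1],
    [[0,0.1,0],[0,0,0],-1],
    [[0,0.1,0],[0,0,0],-1],
    [[0,0.1,0],[0,0,0],-1],
    [[0,0.1,0],[0,0,0],-1],
    [[0,0.1,0],[0,0,0],-1]
  ],
  "force": 60
}}

```text
t: 10.58
eef_pos: [0.5882, -0.0551, 0.1109]
tool_rot: [0.052, 0.743, 0.666, 0.047]
contact_force: [-1.1, 0.2, 5.1]
gripper_width: 0.451
```

```bash
python3 snap.py w7; python3 -c "
from h import *
from station import *
o=get_obs(); print(where(o),o['contact_force'])"
```

```text
t 10.575 pos [ 0.5882 -0.0551  0.1109] rot [0.0522 0.7426 0.666  0.047 ] F [-1.1  0.2  5.1] w 0.451 q [-0.22  0.56  0.26  2.   -0.27  0.47  1.68]
[154.5  -0.   82.1] [-1.30429555  0.35476335  5.24041167]
```

View pics/w7.png

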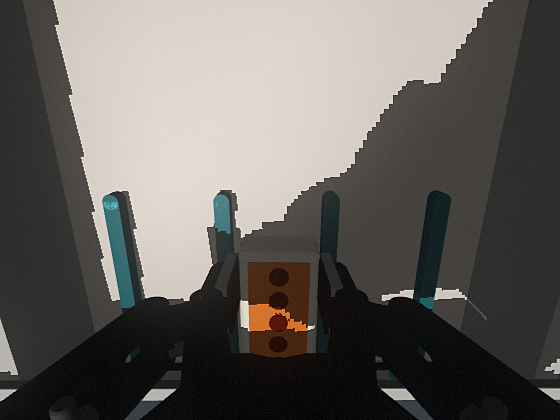

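{"name": "apply_moves", "arguments": {
  "moves": [
    [[0,-0.6,-0.03],[0,0,0],-1],
    [[0,-1.4,-0.03],[0,0,0],-1],
    [[0,-2.2,-0.03],[0,0,0],-1],
    [[0,-3,-0.03],[0,0,0],-1],
    [[0,-3.2,-0.03],[0,0,0],-1],
    [[0,-3.2,-0.5],[0,0,0],-1],
    [[0,-3.2,-1.2],[0,0,0],-1],
    [[0,-3.2,-2.2],[0,0,0],-1],
    [[0,-3.2,-3.2],[0,0,0],-1],
    [[0,-3.2,-4],[0,0,0],-1],
    [[0,-3.2,-4.2],[0,0,0],-1],
    [[0,-3.2,-4.2],[0,0,0],-1]
  ],
  "force": 80
}}

```text
t: 12.12
eef_pos: [0.4942, -0.0446, 0.2031]
tool_rot: [0.052, 0.743, 0.666, 0.047]
contact_force: [0.6, 1.1, -1.4]
gripper_width: 0.446
```

```bash
python3 snap.py w8; python3 -c "
from h import *
from station import *
o=get_obs(); print(where(o),o['contact_force'])
for a in(-8,82,-98): 
  a=np.radians(a); print(np.degrees(a));
  for z in (.2,.115): move(o,[.395,.317,z],downR(a))"
```

```text
t 12.125 pos [ 0.4942 -0.0446  0.2031] rot [0.0517 0.7426 0.6662 0.0466] F [ 0.6  1.1 -1.4] w 0.446 q [-0.36  0.28  0.37  2.17 -0.15  0.58  1.57]
[7.350e+01 1.000e-01 1.862e+02] [ 0.14350005 -0.81204371 -1.45903628]
-8.0
shift [13.95 -5.47 -0.66] turn [ 0.62 -0.64  9.16] norm mm 375.0
shift [13.95 -5.94  2.71] turn [ 0.62 -0.64  9.16] norm mm 385.1
82.0
shift [13.95 -5.47 -0.66] turn [ 0.79 -0.01  0.18] norm mm 375.0
shift [13.95 -5.94  2.71] turn [ 0.79 -0.01  0.18] norm mm 385.1
-98.0
shift [13.95 -5.47 -0.66] turn [  0.02   1.23 -17.78] norm mm 375.0
shift [13.95 -5.94  2.71] turn [  0.02   1.23 -17.78] norm mm 385.1
```

View pics/w8.png

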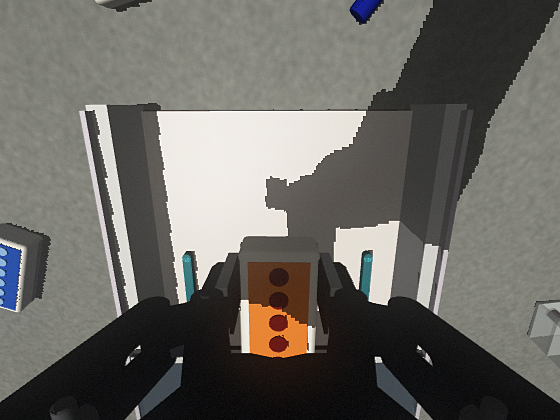

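```bash
python3 -c "
from h import *
from station import *
o=get_obs()
for z in (.2,.09): move(o,[.365,.320,z],downR(np.radians(82)))"
```

```text
shift [13.94 -6.66 -0.82] turn [ 0.79 -0.01  0.18] norm mm 386.9
shift [13.94 -7.27  3.54] turn [ 0.79 -0.01  0.18] norm mm 402.9
```

{"name": "apply_moves", "arguments": {
  "moves": [
    [[2.5,-1.2,-0.1],[0.2,0,0],-1],
    [[5,-2.4,-0.3],[0.4,0,0.1],-1],
    [[7.5,-3.6,-0.5],[0.6,0,0.1],-1],
    [[10,-4.8,-0.6],[0.8,0,0.2],-1],
    [[12.5,-6,-0.7],[0.8,0,0.2],-1],
    [[13.9,-6.7,-0.8],[0.8,0,0.2],-1],
    [[13.9,-6.7,-0.8],[0.8,0,0.2],-1],
    [[13.9,-6.7,-0.8],[0.8,0,0.2],-1],
    [[13.9,-6.7,-0.8],[0.8,0,0.2],-1]
  ]
}}

```text
t: 13.3
eef_pos: [0.3652, 0.317, 0.1991]
tool_rot: [-0.0, 0.757, 0.654, 0.0]
contact_force: [1.4, 0.0, -0.5]
gripper_width: 0.445
```

```bash
python3 snap.py w9; python3 -c "
from h import *
from station import *
o=get_obs(); print(proj(wristcam(o),[[.395,.318,.035],[.395,.318,.004]]))
for z in (.2,.09): move(o,[.365,.320,z],downR(np.radians(82)))"
```

```text
t 13.3 pos [0.3652 0.317  0.1991] rot [-4.000e-04  7.568e-01  6.536e-01  1.000e-04] F [ 1.4  0.  -0.5] w 0.445 q [-1.04  0.31  0.24  2.11 -0.11  0.73  0.69]
[[283.3854238  246.95580069]
 [282.8153456  234.00761373]]
shift [ 0.12 -0.03 -0.03] turn [-0.   -0.01 -0.04] norm mm 3.1
shift [ 0.11 -0.03  4.37] turn [-0.   -0.01 -0.04] norm mm 109.3
```

View pics/w9.png

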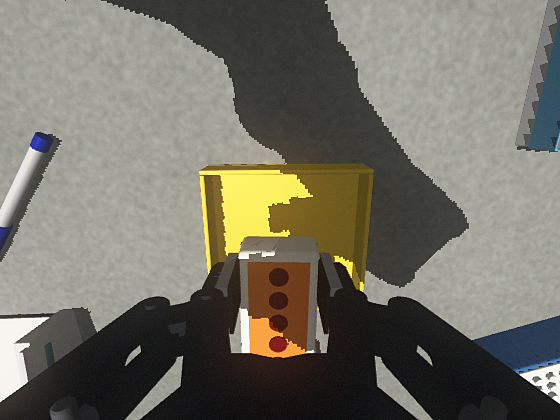

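```bash
python3 -c "
from h import *
import pickle
o,c=pickle.load(open('w9.pkl','rb')); W=wristcam(o)
print(onz(W,[[200,165],[373,165],[286,167]],.035))
print(onz(W,[[240,240],[318,240]],.2-.056))"
```

```text
[[0.3156595  0.2626127  0.035     ]
 [0.33557878 0.397943   0.035     ]
 [0.32712209 0.32965002 0.035     ]]
[[0.34129389 0.30368683 0.144     ]
 [0.34647839 0.33884727 0.144     ]]
```

{"name": "apply_moves", "arguments": {
  "moves": [
    [[0.2,0,1.5],[0,0,0],-1],
    [[0.2,0,3],[0,0,0],-1],
    [[0.2,0,4],[0,0,0],-1],
    [[0.2,0,4.3],[0,0,0],-1],
    [[0.2,0,4.3],[0,0,0],-1],
    [[0.2,0,4.3],[0,0,0],0.5],
    [[0.2,0,4.3],[0,0,0],0.5],
    [[0.2,0,4.3],[0,0,0],0.5],
    [[0.2,0,4.3],[0,0,0],0.5],
    [[0.2,0,3.5],[0,0,0],0.5],
    [[0.2,0,2],[0,0,0],0.5],
    [[0.2,0,0],[0,0,0],0.5],
    [[0.2,0,-1],[0,0,0],1],
    [[0.2,0,-1],[0,0,0],1]
  ]
}}

```text
t: 15.1
eef_pos: [0.366, 0.3246, 0.2266]
tool_rot: [-0.001, 0.756, 0.655, 0.003]
contact_force: [-0.4, 0.6, -0.1]
gripper_width: 1.003
```

```bash
python3 snap.py w10; python3 snap.py t10 top
python3 - <<'E'
from h import *
from station import *
import pickle
_,c=pickle.load(open("t10.pkl","rb")); im=np.ascontiguousarray(c["color"][:,:,::-1]); hsv=cv2.cvtColor(im,cv2.COLOR_BGR2HSV)
m=cv2.inRange(hsv,(100,120,80),(125,255,255)); n,l,st,ce=cv2.connectedComponentsWithStats(m)
for i in range(1,n):
    if st[i,4]>60:
      cs,_=cv2.findContours((l==i).astype(np.uint8),cv2.RETR_EXTERNAL,cv2.CHAIN_APPROX_NONE)
      w=onz(CAM["top"],cs[0][:,0,:].astype(float),.024)[:,:2]*1000; print(cv2.minAreaRect(w.astype(np.float32)),st[i,4])
o=get_obs()
for z in(.25,.2):move(o,[.50,.314,z],downR(np.radians(90)))
E
```

```text
t 15.1 pos [0.366  0.3246 0.2266] rot [-0.0013  0.7559  0.6546  0.0031] F [-0.4  0.6 -0.1] w 1.003 q [-1.07  0.27  0.25  2.08 -0.1   0.79  0.67]
t 15.15 pos [0.3654 0.3241 0.2251] rot [-0.0011  0.7559  0.6547  0.0017] F [ 0.5  0.5 -0.9] w 1.0 q [-1.07  0.27  0.25  2.09 -0.1   0.79  0.67]
((590.06787109375, 499.2540588378906), (29.841684341430664, 85.32801818847656), 83.9151840209961) 123
((564.9002075195312, 313.7488708496094), (76.6562271118164, 29.511829376220703), 0.0480712354183197) 306
((560.4161376953125, -327.1572570800781), (29.98207664489746, 77.9197006225586), 59.42786407470703) 304
((360.01068115234375, 42.758785247802734), (11.484233856201172, 45.763153076171875), 45.31361770629883) 116
shift [ 0.39  5.4  -1.03] turn [-0.   -0.01 -0.82] norm mm 137.8
shift [0.39 5.4  0.97] turn [-0.   -0.01 -0.82] norm mm 137.5
```

View pics/w10.png

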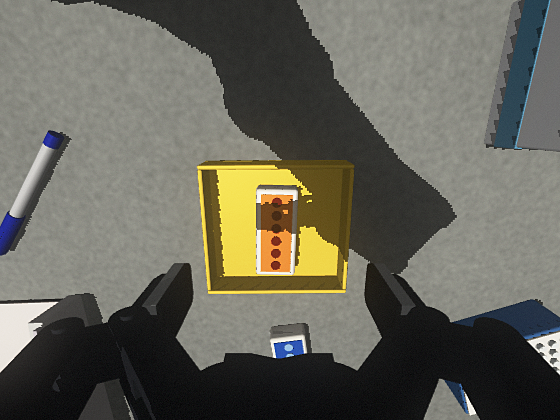

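View pics/t10.png

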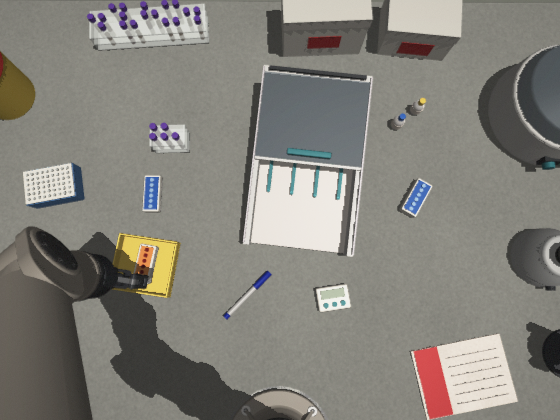

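Run:
```python
from h import *
from station import *
o=get_obs()
for p in([.53,.314,.2],[.563,.314,.0745]): move(o,p,downR(np.radians(90)))
```

```text
shift [0.56 6.59 0.97] turn [-0.   -0.01 -0.82] norm mm 167.1
shift [0.74 7.9  5.99] turn [-0.   -0.01 -0.82] norm mm 248.4
```

{"name": "apply_moves", "arguments": {
  "moves": [
    [[0.2,2.2,0.2],[0,0,-0.3],1],
    [[0.4,4.4,0.5],[0,0,-0.6],1],
    [[0.56,6.6,1],[0,0,-0.82],1],
    [[0.56,6.6,1],[0,0,-0.82],1],
    [[0.56,6.6,1],[0,0,-0.82],1],
    [[0.56,6.6,1],[0,0,-0.82],1]
  ]
}}

```text
t: 15.95
eef_pos: [0.5291, 0.3147, 0.1991]
tool_rot: [-0.001, 0.707, 0.708, 0.0]
contact_force: [-1.1, 0.7, 0.1]
gripper_width: 1.001
```

```bash
python3 snap.py w11
python3 - <<'E'
from h import *
from station import *
import pickle
o,c=pickle.load(open("w11.pkl","rb")); W=wristcam(o)
im=np.ascontiguousarray(c["color"][:,:,::-1]); hsv=cv2.cvtColor(im,cv2.COLOR_BGR2HSV)
m=cv2.inRange(hsv,(100,120,60),(125,255,255)); n,l,st,ce=cv2.connectedComponentsWithStats(m)
for i in range(1,n):
    if st[i,4]>200:
      cs,_=cv2.findContours((l==i).astype(np.uint8),cv2.RETR_EXTERNAL,cv2.CHAIN_APPROX_NONE)
      w=onz(W,cs[0][:,0,:].astype(float),.024)[:,:2]*1000; print(ce[i],cv2.minAreaRect(w.astype(np.float32)),st[i,4])
o=get_obs()
for p in([.563,.314,.12],[.563,.314,.0745]): move(o,p,downR(np.radians(90)))
E
```

```text
t 15.95 pos [0.5291 0.3147 0.1991] rot [-1.200e-03  7.067e-01  7.076e-01  3.000e-04] F [-1.1  0.7  0.1] w 1.001 q [-0.82  0.5   0.24  1.81 -0.16  0.85  1.07]
[276.22918493 248.66082384] ((566.009765625, 313.92291259765625), (79.30170440673828, 31.608440399169922), 0.04487349092960358) 2282
[475.27894502 267.45373268] ((591.2849731445312, 514.7310180664062), (94.67961883544922, 93.81517791748047), 85.29917907714844) 2237
shift [-0.04  1.35  3.18] turn [-0.   -0.01  0.01] norm mm 86.4
shift [-0.05  1.35  5.  ] turn [-0.   -0.01  0.01] norm mm 129.5
```

View pics/w11.png

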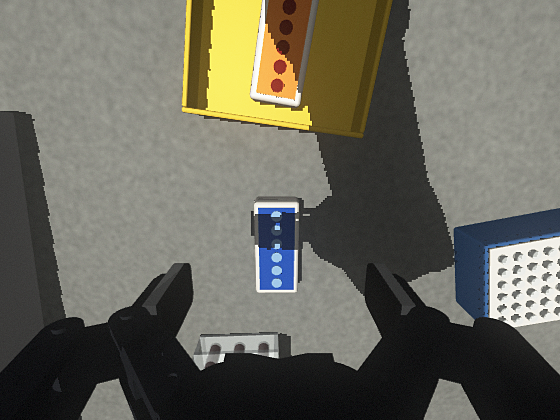

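{"name": "apply_moves", "arguments": {
  "moves": [
    [[-0.03,1.2,1.5],[0,0,0],1],
    [[-0.03,1.2,3.2],[0,0,0],1],
    [[-0.03,1.2,4.2],[0,0,0],1],
    [[-0.03,1.2,4.7],[0,0,0],1],
    [[-0.03,1.2,4.93],[0,0,0],1],
    [[-0.03,1.2,4.93],[0,0,0],-1],
    [[-0.03,1.2,4.93],[0,0,0],-1],
    [[-0.03,1.2,4.93],[0,0,0],-1],
    [[-0.03,1.2,4.93],[0,0,0],-1],
    [[-0.03,1.2,4.93],[0,0,0],-1],
    [[-0.03,1.2,4.93],[0,0,0],-1]
  ],
  "force": 60
}}

```text
t: 17.38
eef_pos: [0.5614, 0.3141, 0.0777]
tool_rot: [-0.001, 0.707, 0.707, 0.002]
contact_force: [-0.2, -0.7, 5.7]
gripper_width: 0.456
```

```bash
python3 snap.py w12
python3 - <<'E'
from h import *
from station import *
o=get_obs()
for x,y,z in((45,56,190),): rt(o,x,y,z)
E
```

```text
t 17.375 pos [0.5614 0.3141 0.0777] rot [-6.000e-04  7.072e-01  7.070e-01  2.000e-03] F [-0.2 -0.7  5.7] w 0.456 q [-0.75  0.71  0.2   1.79 -0.21  0.66  1.14]
shift [-11.99  -3.58  -5.04] turn [-0.79 -0.07  0.62] norm mm 337.2
```

View pics/w12.png

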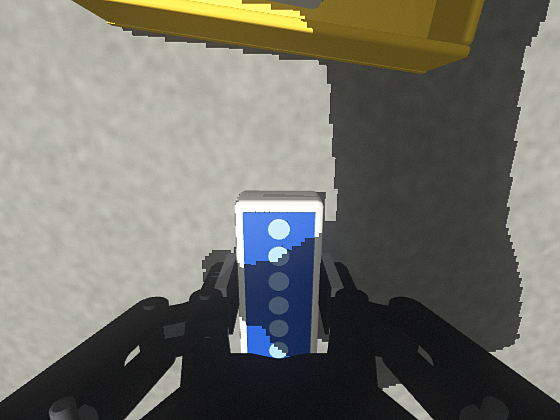

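Run:
```python
from h import *
from station import *
o=get_obs()
rt(o,50,56,170); rt(o,50,56,140)
```

```text
shift [-12.02  -3.28  -4.28] turn [-0.79 -0.07  0.62] norm mm 329.4
shift [-12.05  -3.11  -3.09] turn [-0.79 -0.07  0.62] norm mm 320.5
```

{"name": "apply_moves", "arguments": {
  "moves": [
    [[0,0,-1],[0,0,0],-1],
    [[0,0,-3],[0,0,0],-1],
    [[-1,-0.4,-4.6],[-0.2,0,0.2],-1],
    [[-3,-0.8,-4.8],[-0.4,0,0.3],-1],
    [[-5.4,-1.5,-4.6],[-0.6,0,0.5],-1],
    [[-7.8,-2.1,-4.4],[-0.8,-0.07,0.6],-1],
    [[-10,-2.7,-4.3],[-0.8,-0.07,0.6],-1],
    [[-12,-3.3,-4.3],[-0.8,-0.07,0.62],-1],
    [[-12,-3.3,-4.3],[-0.8,-0.07,0.62],-1],
    [[-12,-3.3,-4.3],[-0.8,-0.07,0.62],-1],
    [[-12,-3.3,-4.3],[-0.8,-0.07,0.62],-1]
  ]
}}

```text
t: 18.8
eef_pos: [0.4786, 0.0149, 0.1833]
tool_rot: [0.053, 0.742, 0.667, 0.046]
contact_force: [-0.0, 0.3, -0.5]
gripper_width: 0.454
```

```bash
python3 snap.py w13
python3 - <<'E'
from h import *
from station import *
o=get_obs(); print(where(o))
rt(o,50,56,100); rt(o,50,56,81)
print(proj(wristcam(o),ramp2w(D0,[[.115,.028,.008],[.115,.084,.008],[-.01,0.112,0],[-.01,-.112,0]])))
E
```

```text
t 18.8 pos [0.4786 0.0149 0.1833] rot [0.0528 0.7419 0.6668 0.0463] F [-0.   0.3 -0.5] w 0.454 q [-0.48  0.29  0.34  2.22 -0.12  0.52  1.41]
[ 49.2  57.6 170. ]
shift [-0.06  0.03  2.8 ] turn [0.   0.01 0.01] norm mm 70.0
shift [-0.06  0.03  3.56] turn [0.   0.01 0.01] norm mm 89.0
[[244.17183985 285.84589474]
 [307.19362499 286.01365169]
 [346.45877127 141.05022242]
 [ 63.63921536 140.40585272]]
```

View pics/w13.png

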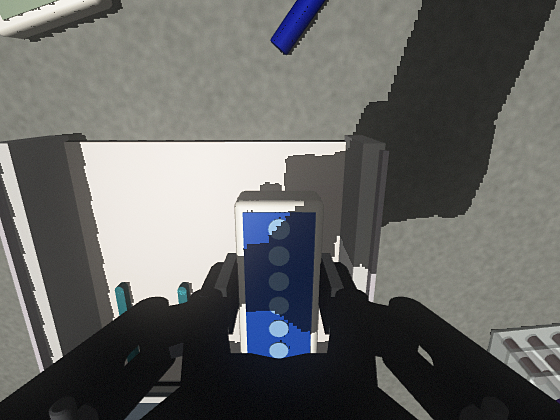

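{"name": "apply_moves", "arguments": {
  "moves": [
    [[-0.06,0,1.2],[0,0,0],-1],
    [[-0.06,0,2.4],[0,0,0],-1],
    [[-0.06,0,3.1],[0,0,0],-1],
    [[-0.06,0,3.5],[0,0,0],-1],
    [[-0.06,0,3.56],[0,0,0],-1],
    [[-0.06,0,3.56],[0,0,0],-1]
  ]
}}

```text
t: 19.6
eef_pos: [0.492, 0.0112, 0.0964]
tool_rot: [0.054, 0.742, 0.667, 0.047]
contact_force: [-1.6, -1.4, 12.0]
gripper_width: 0.456
```

Run:
```python
from h import *
from station import *
o=get_obs(); print(where(o),o["contact_force"])
```

```text
[50.7 55.5 82.1] [-1.56590645 -1.44976111 12.04420577]
```

{"name": "apply_moves", "arguments": {
  "moves": [
    [[0,0,0],[0,0,0],0.3],
    [[0,0,0],[0,0,0],0.3],
    [[0,0,0],[0,0,0],0.3],
    [[0,0,0],[0,0,0],0.3],
    [[0,0,0],[0,0,0],-1],
    [[0,0,0],[0,0,0],-1],
    [[0,0,0],[0,0,0],-1],
    [[0,0,0],[0,0,0],-1]
  ],
  "force": 40
}}

```text
t: 20.6
eef_pos: [0.4902, 0.0105, 0.0951]
tool_rot: [0.053, 0.743, 0.666, 0.046]
contact_force: [-1.4, 1.1, 5.2]
gripper_width: 0.459
```

```bash
python3 snap.py w14
python3 - <<'E'
from h import *
from station import *
o=get_obs(); print(where(o),o["contact_force"])
E
```

```text
t 20.6 pos [0.4902 0.0105 0.0951] rot [0.0528 0.7427 0.6659 0.0459] F [-1.4  1.1  5.2] w 0.459 q [-0.37  0.48  0.24  2.23 -0.23  0.31  1.51]
[48.9 54.5 81.1] [-1.92883877 -0.41074934  5.40997884]
```

View pics/w14.png

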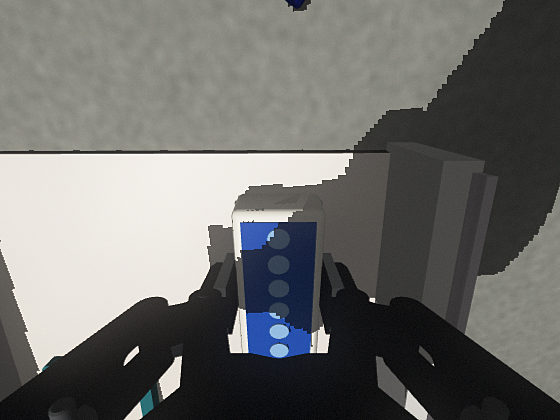

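{"name": "apply_moves", "arguments": {
  "moves": [
    [[0.05,0.3,-0.02],[0,0,0],-1],
    [[0.05,0.6,-0.02],[0,0,0],-1],
    [[0.05,0.9,-0.02],[0,0,0],-1],
    [[0.05,1.2,-0.02],[0,0,0],-1],
    [[0.05,1.5,-0.02],[0,0,0],-1],
    [[0.05,1.7,-0.02],[0,0,0],-1],
    [[0.05,1.7,-0.02],[0,0,0],-1],
    [[0.05,1.7,-0.02],[0,0,0],0.2],
    [[0.05,1.7,-0.02],[0,0,0],0.2],
    [[0.05,1.7,-0.02],[0,0,0],0.2],
    [[0.05,1.7,-0.8],[0,0,0],0.2],
    [[0.05,1.7,-2],[0,0,0],0.2],
    [[0.05,0,-2.2],[0,0,0],-1],
    [[0.05,-0.9,-2],[0,0,0],-1],
    [[0.05,-0.9,-2],[0,0,0],-1],
    [[0.05,-0.9,-2],[0,0,0],-1]
  ]
}}

```text
t: 22.65
eef_pos: [0.4626, 0.015, 0.1419]
tool_rot: [0.053, 0.743, 0.666, 0.047]
contact_force: [-0.4, 1.0, -0.0]
gripper_width: 0.002
```

```bash
python3 snap.py w15
python3 - <<'E'
from h import *
from station import *
o=get_obs(); print(where(o),o["contact_force"])
rt(o,28,56,86)
E
```

```text
t 22.65 pos [0.4626 0.015  0.1419] rot [0.0533 0.7427 0.6659 0.0466] F [-0.4  1.  -0. ] w 0.002 q [-0.46  0.35  0.31  2.28 -0.17  0.4   1.44]
[ 27.9  56.  131.3] [-0.33105648  0.24145239 -0.05289294]
shift [0.   0.   1.81] turn [ 0.01  0.01 -0.  ] norm mm 45.3
```

View pics/w15.png

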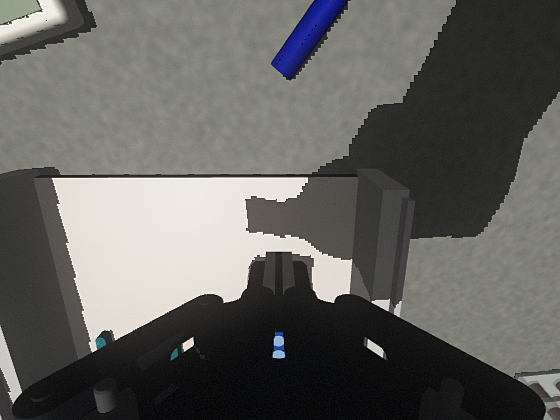

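{"name": "apply_moves", "arguments": {
  "moves": [
    [[0,0,0.9],[0,0,0],-1],
    [[0,0,1.5],[0,0,0],-1],
    [[0,0,1.77],[0,0,0],-1],
    [[0,0,1.77],[0,0,0],-1],
    [[0,0.6,1.77],[0,0,0],-1],
    [[0,1,1.77],[0,0,0],-1],
    [[0,1.4,1.77],[0,0,0],-1],
    [[0,1.8,1.77],[0,0,0],-1],
    [[0,2.2,1.77],[0,0,0],-1],
    [[0,2.6,1.77],[0,0,0],-1],
    [[0,3,1.77],[0,0,0],-1],
    [[0,3.4,1.77],[0,0,0],-1],
    [[0,3.7,1.77],[0,0,0],-1],
    [[0,3.8,1.77],[0,0,0],-1]
  ]
}}

```text
t: 24.45
eef_pos: [0.5615, 0.0039, 0.1109]
tool_rot: [0.053, 0.743, 0.666, 0.046]
contact_force: [-0.4, 0.3, 0.4]
gripper_width: -0.006
```

```bash
python3 snap.py w16
python3 - <<'E'
from h import *
from station import *
o=get_obs(); print(where(o),o["contact_force"])
E
```

```text
t 24.45 pos [0.5615 0.0039 0.1109] rot [0.0529 0.7427 0.6659 0.046 ] F [-0.4  0.3  0.4] w -0.006 q [-0.33  0.53  0.25  2.07 -0.22  0.43  1.53]
[121.9  55.7  86.8] [ 0.5662488  -0.45442007  0.36905783]
```

View pics/w16.png

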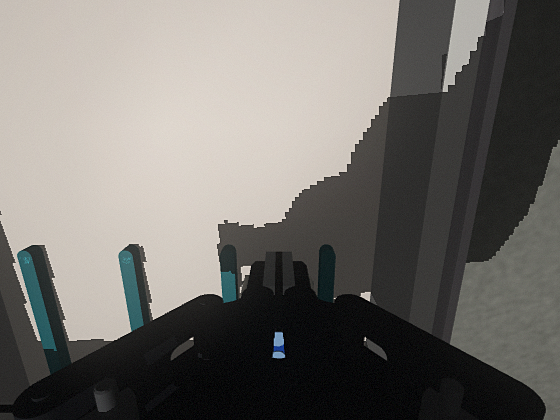

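{"name": "apply_moves", "arguments": {
  "moves": [
    [[0,0.1,0],[0,0,0],-1],
    [[0,0.2,0],[0,0,0],-1],
    [[0,0.3,0],[0,0,0],-1],
    [[0,0.36,0],[0,0,0],-1],
    [[0,0.36,0],[0,0,0],-1]
  ]
}}

```text
t: 25.12
eef_pos: [0.5684, 0.0031, 0.1116]
tool_rot: [0.052, 0.743, 0.666, 0.045]
contact_force: [-4.8, 0.5, 2.4]
gripper_width: 0.001
```

Run:
```python
from h import *
from station import *
o=get_obs(); print(where(o),o["contact_force"])
```

```text
[128.9  55.7  86.5] [-4.83578731  0.46587055  2.39574947]
```

{"name": "apply_moves", "arguments": {
  "moves": [
    [[0,0.08,0],[0,0,0],-1],
    [[0,0.16,0],[0,0,0],-1],
    [[0,0.16,0],[0,0,0],-1]
  ]
}}

```text
t: 25.5
eef_pos: [0.569, 0.003, 0.1111]
tool_rot: [0.049, 0.743, 0.666, 0.042]
contact_force: [-13.4, 1.7, 6.5]
gripper_width: -0.004
```

Run:
```python
from h import *
from station import *
o=get_obs(); print(where(o),o["contact_force"])
```

```text
[129.4  55.6  85.9] [-13.42505992   1.69902525   6.54600605]
```

{"name": "apply_moves", "arguments": {
  "moves": [
    [[0,-0.8,0],[0,0,0],-1],
    [[0,-2,0],[0,0,0],-1],
    [[0,-2.6,-1.5],[0,0,0],-1],
    [[0,-2.6,-4],[0,0,0],1],
    [[0,-2.6,-4.5],[0,0,0],1],
    [[0,-2.6,-4.5],[0,0,0],1],
    [[0,-2.6,-4.5],[0,0,0],1]
  ]
}}

```text
t: 26.38
eef_pos: [0.4937, 0.0115, 0.2138]
tool_rot: [0.052, 0.743, 0.666, 0.045]
contact_force: [0.9, 0.7, -0.2]
gripper_width: 0.849
```

```bash
cat > blue.py <<'E'
import sys,pickle
from h import *
name,cam=sys.argv[1:3]; z=float(sys.argv[3]) if len(sys.argv)>3 else .024
o,c=pickle.load(open(name+".pkl","rb")); W=wristcam(o) if cam=="wrist" else camof(c)
im=np.ascontiguousarray(c["color"][:,:,::-1]); hsv=cv2.cvtColor(im,cv2.COLOR_BGR2HSV)
m=cv2.inRange(hsv,(100,120,60),(125,255,255)); m=cv2.morphologyEx(m,cv2.MORPH_CLOSE,np.ones((5,5))); n,l,st,ce=cv2.connectedComponentsWithStats(m)
for i in range(1,n):
    if st[i,4]>60:
      cs,_=cv2.findContours((l==i).astype(np.uint8),cv2.RETR_EXTERNAL,cv2.CHAIN_APPROX_NONE)
      w=onz(W,cs[0][:,0,:].astype(float),z)[:,:2]*1000; b=cv2.minAreaRect(w.astype(np.float32)); 
      ang=b[2] if b[1][0]>b[1][1] else b[2]+90
      print(np.round(ce[i]),"ctr",np.round(b[0],1),"size",np.round(sorted(b[1]),1),"long axis deg",round(ang,1) if ang<90 else round(ang-180,1),st[i,4])
E
python3 snap.py w17; python3 snap.py t17 top; python3 blue.py t17 top;  python3 - <<'E'
from h import *
from station import *
o=get_obs(); print(where(o))
a=np.radians(59.4)
for p in([.53,-.305,.2],): move(o,p,downR(a))
E
```

```text
t 26.375 pos [0.4937 0.0115 0.2138] rot [0.0524 0.7427 0.6661 0.0451] F [ 0.9  0.7 -0.2] w 0.849 q [-0.49  0.26  0.38  2.16 -0.1   0.61  1.4 ]
t 26.425 pos [0.4936 0.0114 0.2136] rot [0.0523 0.7427 0.6661 0.0447] F [-0.4  0.5  0.1] w 0.922 q [-0.49  0.26  0.38  2.16 -0.1   0.61  1.4 ]
[ 68. 190.] ctr [560.1 526.7] size [ 80.3 142.7] long axis deg -41.8 423
[282. 168.] ctr [627.3  -2.9] size [29.6 31.4] long axis deg -6.7 143
[417. 197.] ctr [ 560.6 -327.2] size [30.  78.3] long axis deg -30.4 395
[ 68.6  55.8 197.9]
shift [-12.42   2.72   0.97] turn [ 0.78 -0.15  2.43] norm mm 318.8
```

View pics/t17.png

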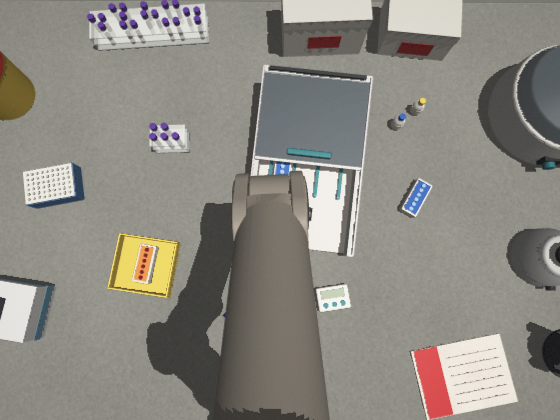

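View pics/w17.png

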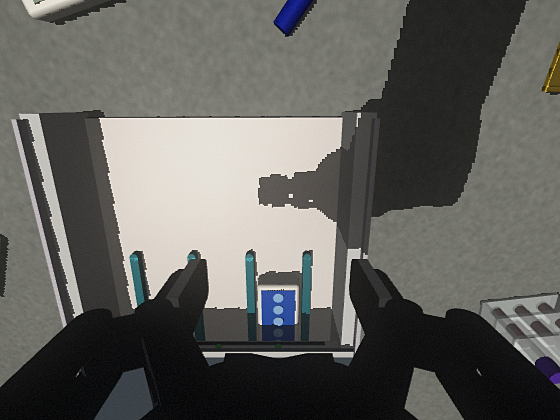

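{"name": "apply_moves", "arguments": {
  "moves": [
    [[-2.4,0.5,0.2],[0.2,0,0.5],1],
    [[-4.9,1,0.4],[0.4,0,1],1],
    [[-7.4,1.6,0.6],[0.6,-0.1,1.5],1],
    [[-9.9,2.1,0.8],[0.8,-0.15,2],1],
    [[-12.4,2.7,1],[0.8,-0.15,2.4],1],
    [[-12.4,2.7,1],[0.8,-0.15,2.4],1],
    [[-12.4,2.7,1],[0.8,-0.15,2.4],1],
    [[-12.4,2.7,1],[0.8,-0.15,2.4],1]
  ]
}}

```text
t: 27.48
eef_pos: [0.5305, -0.3023, 0.1995]
tool_rot: [-0.002, 0.867, 0.499, -0.0]
contact_force: [0.4, 0.3, -0.1]
gripper_width: 0.993
```

```bash
python3 snap.py w18; python3 blue.py w18 wrist;  python3 - <<'E'
from h import *
from station import *
o=get_obs()
a=np.radians(59.6)
for p in([.558,-.326,.1],[.558,-.326,.0765],): move(o,p,downR(a))
E
```

```text
t 27.475 pos [ 0.5305 -0.3023  0.1995] rot [-1.800e-03  8.666e-01  4.990e-01 -1.000e-04] F [ 0.4  0.3 -0.1] w 0.993 q [ 0.06  0.53  0.49  1.83 -0.32  0.86  1.74]
[270. 251.] ctr [ 562.1 -327.8] size [31.8 79. ] long axis deg -30.4 2392
shift [-0.28  1.43  3.99] turn [-0.02 -0.01  0.03] norm mm 106.2
shift [-0.28  1.44  4.93] turn [-0.02 -0.01  0.03] norm mm 128.6
```

View pics/w18.png

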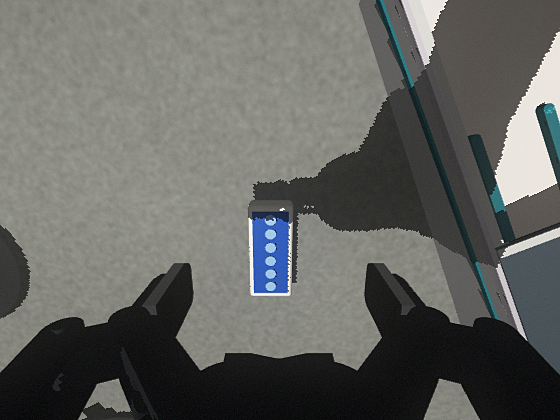

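{"name": "apply_moves", "arguments": {
  "moves": [
    [[-0.28,1.43,1.5],[0,0,0],1],
    [[-0.28,1.43,3.2],[0,0,0],1],
    [[-0.28,1.43,4.2],[0,0,0],1],
    [[-0.28,1.43,4.7],[0,0,0],1],
    [[-0.28,1.43,4.92],[0,0,0],1],
    [[-0.28,1.43,4.92],[0,0,0],-1],
    [[-0.28,1.43,4.92],[0,0,0],-1],
    [[-0.28,1.43,4.92],[0,0,0],-1],
    [[-0.28,1.43,4.92],[0,0,0],-1],
    [[-0.28,1.43,4.92],[0,0,0],-1],
    [[-0.28,1.43,4.92],[0,0,0],-1]
  ],
  "force": 60
}}

```text
t: 28.9
eef_pos: [0.5583, -0.3286, 0.0785]
tool_rot: [0.0, 0.867, 0.498, 0.001]
contact_force: [-1.0, 0.2, 6.4]
gripper_width: 0.457
```

```bash
python3 snap.py w19
python3 - <<'E'
from h import *
from station import *
o=get_obs()
rt(o,50,-56,170)
E
```

```text
t 28.9 pos [ 0.5583 -0.3286  0.0785] rot [0.000e+00 8.672e-01 4.979e-01 7.000e-04] F [-1.   0.2  6.4] w 0.457 q [ 0.15  0.74  0.4   1.79 -0.42  0.7   1.83]
shift [ 6.13 -7.8  -4.19] turn [-0.79  0.16 -2.4 ] norm mm 269.1
```

View pics/w19.png

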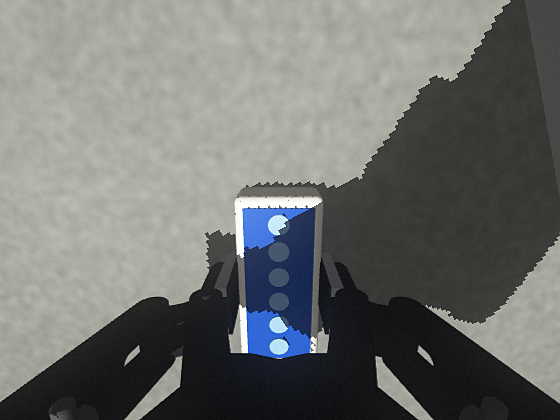

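{"name": "apply_moves", "arguments": {
  "moves": [
    [[0,0,-1],[0,0,0],-1],
    [[0,0,-3],[0,0,0],-1],
    [[0.5,-0.6,-4.7],[-0.2,0,-0.4],-1],
    [[1.6,-2,-4.7],[-0.4,0.1,-0.9],-1],
    [[3,-3.8,-4.5],[-0.6,0.1,-1.4],-1],
    [[4.6,-5.8,-4.3],[-0.8,0.16,-1.9],-1],
    [[6.13,-7.7,-4.2],[-0.8,0.16,-2.4],-1],
    [[6.13,-7.7,-4.2],[-0.8,0.16,-2.4],-1],
    [[6.13,-7.7,-4.2],[-0.8,0.16,-2.4],-1],
    [[6.13,-7.7,-4.2],[-0.8,0.16,-2.4],-1]
  ]
}}

```text
t: 30.2
eef_pos: [0.4693, -0.1004, 0.183]
tool_rot: [0.053, 0.744, 0.665, 0.047]
contact_force: [-0.1, -0.5, -0.9]
gripper_width: 0.455
```

```bash
python3 snap.py w20
python3 - <<'E'
from h import *
from station import *
o=get_obs(); print(where(o))
rt(o,51,-56,82)
E
```

```text
t 30.2 pos [ 0.4693 -0.1004  0.183 ] rot [0.053  0.7435 0.665  0.0467] F [-0.1 -0.5 -0.9] w 0.455 q [-0.25  0.29  0.38  2.22 -0.22  0.52  1.75]
[ 52.3 -58.  169.2]
shift [ 0.09 -0.05  3.49] turn [ 0.01  0.01 -0.02] norm mm 87.3
```

View pics/w20.png

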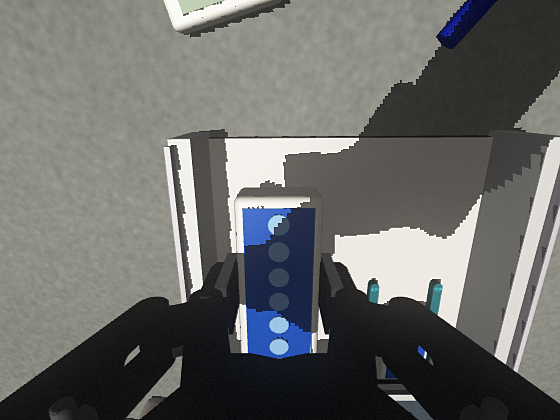

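{"name": "apply_moves", "arguments": {
  "moves": [
    [[0.09,-0.05,1.2],[0,0,0],-1],
    [[0.09,-0.05,2.4],[0,0,0],-1],
    [[0.09,-0.05,3.1],[0,0,0],-1],
    [[0.09,-0.05,3.45],[0,0,0],-1],
    [[0.09,-0.05,3.52],[0,0,0],-1],
    [[0.09,-0.05,3.52],[0,0,0],-1],
    [[0.09,-0.05,3.52],[0,0,0],0.3],
    [[0.09,-0.05,3.52],[0,0,0],0.3],
    [[0.09,-0.05,3.52],[0,0,0],0.3],
    [[0.09,-0.05,3.52],[0,0,0],0.3],
    [[0.09,-0.05,3.52],[0,0,0],-1],
    [[0.09,-0.05,3.52],[0,0,0],-1],
    [[0.09,-0.05,3.52],[0,0,0],-1],
    [[0.09,-0.05,3.52],[0,0,0],-1]
  ],
  "force": 40
}}

```text
t: 32.0
eef_pos: [0.4799, -0.098, 0.0954]
tool_rot: [0.052, 0.743, 0.666, 0.047]
contact_force: [-1.4, -0.4, 3.4]
gripper_width: 0.459
```

```bash
python3 snap.py w21
python3 - <<'E'
from h import *
from station import *
o=get_obs(); print(where(o),o["contact_force"])
rt(o,93,-56,81)
E
```

```text
t 32.0 pos [ 0.4799 -0.098   0.0954] rot [0.0524 0.7427 0.666  0.0467] F [-1.4 -0.4  3.4] w 0.459 q [-0.13  0.48  0.25  2.24 -0.35  0.32  1.87]
[ 50.3 -54.4  81.2] [-1.55190213  0.13950571  4.66114772]
shift [-0.06  1.71  0.01] turn [ 0.  0. -0.] norm mm 42.7
```

View pics/w21.png

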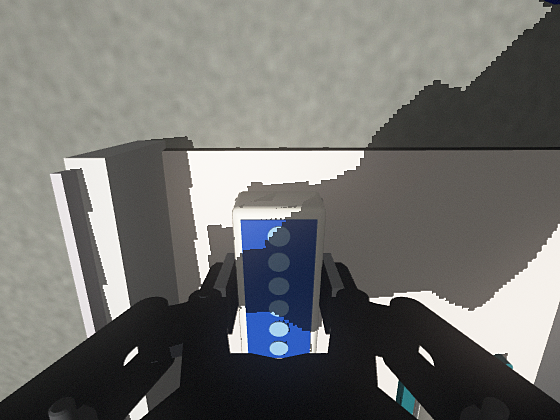

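{"name": "apply_moves", "arguments": {
  "moves": [
    [[-0.06,0.3,-0.02],[0,0,0],-1],
    [[-0.06,0.6,-0.02],[0,0,0],-1],
    [[-0.06,0.9,-0.02],[0,0,0],-1],
    [[-0.06,1.2,-0.02],[0,0,0],-1],
    [[-0.06,1.5,-0.02],[0,0,0],-1],
    [[-0.06,1.7,-0.02],[0,0,0],-1],
    [[-0.06,1.7,-0.02],[0,0,0],-1],
    [[-0.06,1.7,-0.02],[0,0,0],0.2],
    [[-0.06,1.7,-0.02],[0,0,0],0.2],
    [[-0.06,1.7,-0.02],[0,0,0],0.2],
    [[-0.06,1.7,-0.8],[0,0,0],0.2],
    [[-0.06,1.7,-2],[0,0,0],0.2],
    [[-0.06,0,-2.2],[0,0,0],-1],
    [[-0.06,-0.9,-2],[0,0,0],-1],
    [[-0.06,-0.9,-2],[0,0,0],-1],
    [[-0.06,-0.9,-2],[0,0,0],-1]
  ]
}}

```text
t: 34.05
eef_pos: [0.452, -0.0964, 0.1422]
tool_rot: [0.053, 0.743, 0.666, 0.047]
contact_force: [-0.1, -0.2, -0.3]
gripper_width: 0.002
```

```bash
python3 snap.py w22
python3 - <<'E'
from h import *
from station import *
o=get_obs(); print(where(o),o["contact_force"])
rt(o,28,-56,87)
E
```

```text
t 34.05 pos [ 0.452  -0.0964  0.1422] rot [0.053  0.7426 0.666  0.0472] F [-0.1 -0.2 -0.3] w 0.002 q [-0.21  0.35  0.33  2.28 -0.29  0.4   1.82]
[ 29.5 -55.8 131.4] [ 0.20196623 -0.54301381 -0.94950602]
shift [-0.01 -0.06  1.77] turn [ 0.01  0.   -0.  ] norm mm 44.4
```

View pics/w22.png

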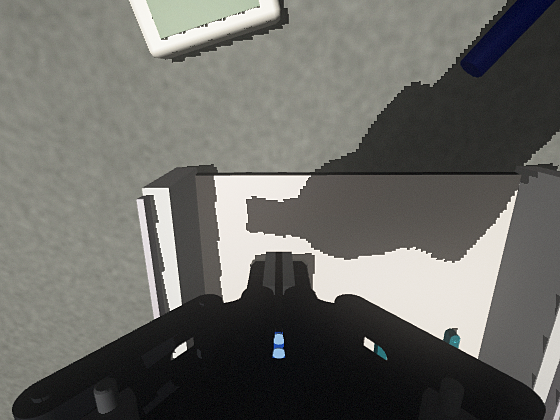

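{"name": "apply_moves", "arguments": {
  "moves": [
    [[0,-0.1,0.9],[0,0,0],-1],
    [[0,-0.1,1.5],[0,0,0],-1],
    [[0,-0.1,1.77],[0,0,0],-1],
    [[0,-0.1,1.77],[0,0,0],-1],
    [[0,0.6,1.77],[0,0,0],-1],
    [[0,1,1.77],[0,0,0],-1],
    [[0,1.4,1.77],[0,0,0],-1],
    [[0,1.8,1.77],[0,0,0],-1],
    [[0,2.2,1.77],[0,0,0],-1],
    [[0,2.6,1.77],[0,0,0],-1],
    [[0,3,1.77],[0,0,0],-1],
    [[0,3.4,1.77],[0,0,0],-1],
    [[0,3.7,1.77],[0,0,0],-1],
    [[0,3.8,1.77],[0,0,0],-1],
    [[0,3.9,1.77],[0,0,0],-1],
    [[0,4,1.77],[0,0,0],-1],
    [[0,4.08,1.77],[0,0,0],-1],
    [[0,4.08,1.77],[0,0,0],-1]
  ]
}}

```text
t: 36.35
eef_pos: [0.5564, -0.1079, 0.1119]
tool_rot: [0.052, 0.743, 0.666, 0.046]
contact_force: [-4.1, 0.7, 1.9]
gripper_width: -0.007
```

```bash
python3 snap.py w23
python3 - <<'E'
from h import *
from station import *
o=get_obs(); print(where(o),o["contact_force"])
E
```

```text
t 36.35 pos [ 0.5564 -0.1079  0.1119] rot [0.0517 0.7428 0.666  0.0461] F [-4.1  0.7  1.9] w -0.007 q [-0.15  0.54  0.29  2.06 -0.34  0.45  1.85]
[129.  -56.   86.7] [-4.35559004  0.444328    1.29954209]
```

View pics/w23.png

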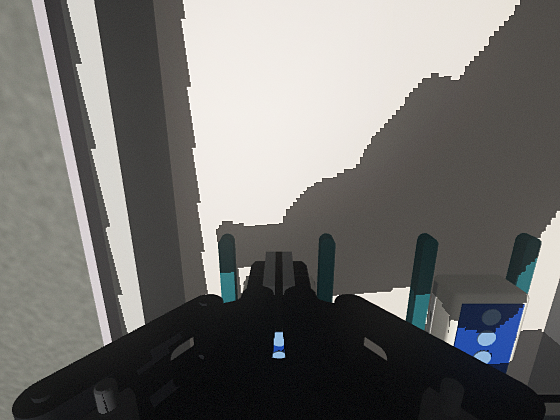

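{"name": "apply_moves", "arguments": {
  "moves": [
    [[0,0.08,0],[0,0,0],-1],
    [[0,0.16,0],[0,0,0],-1],
    [[0,0.16,0],[0,0,0],-1]
  ]
}}

```text
t: 36.78
eef_pos: [0.5571, -0.108, 0.1114]
tool_rot: [0.049, 0.743, 0.666, 0.044]
contact_force: [-12.9, 1.4, 6.8]
gripper_width: -0.0
```

Run:
```python
from h import *
from station import *
o=get_obs(); print(where(o),o["contact_force"])
```

```text
[129.6 -56.   86.2] [-12.86358964   1.35683981   6.78010052]
```

{"name": "apply_moves", "arguments": {
  "moves": [
    [[0,-0.8,0],[0,0,0],-1],
    [[0,-2,0],[0,0,0],-1],
    [[1,-2.6,-1.5],[0,0,0],-1],
    [[2.2,-2.6,-4],[0,0,0],-1],
    [[2.2,-2.6,-5],[0,0,0],-1],
    [[2.2,-2.6,-5],[0,0,0],-1],
    [[2.2,-2.6,-5],[0,0,0],-1]
  ]
}}

```text
t: 37.65
eef_pos: [0.4861, -0.0447, 0.2272]
tool_rot: [0.053, 0.743, 0.666, 0.047]
contact_force: [0.1, -0.5, -1.0]
gripper_width: 0.0
```

```bash
python3 snap.py w24;python3 snap.py t24 top;python3 snap.py s24 scene
python3 - <<'E'
from h import *
from station import *
import pickle
o,c=pickle.load(open("w24.pkl","rb")); print(where(o))
print(proj(wristcam(o),ramp2w(D0,[[.14,-.076,.027],[.14,-.036,.027],[.14,.036,.027],[.14,.076,.027]])))
for cam in("top","scene"): 
    for r in look_for(cam,"fresh1"): print(cam,r)
E
```

```text
t 37.65 pos [ 0.4861 -0.0447  0.2272] rot [0.0527 0.7426 0.666  0.0471] F [ 0.1 -0.5 -1. ] w 0.0 q [-0.47  0.23  0.49  2.17 -0.15  0.63  1.58]
t 37.7 pos [ 0.4857 -0.0449  0.2267] rot [0.0523 0.7428 0.6659 0.0464] F [ 0.5  0.2 -0.3] w 0.001 q [-0.47  0.23  0.49  2.17 -0.15  0.63  1.58]
t 37.75 pos [ 0.4855 -0.045   0.2265] rot [0.0521 0.7429 0.6658 0.046 ] F [-0.3 -0.4 -0.5] w -0.001 q [-0.47  0.23  0.48  2.17 -0.15  0.63  1.58]
[ 69.1  -0.8 211.7]
[[199.82252154 278.0432919 ]
 [241.17591256 278.03178518]
 [315.62006661 278.01107085]
 [356.98240298 277.99956165]]
top {'pixel': [171.5, 332.9], 'conf': 0.7}
top {'pixel': [170.8, 280.1], 'conf': 0.59}
top {'pixel': [127.6, 309.4], 'conf': 0.55}
top {'pixel': [138.7, 170.0], 'conf': 0.51}
scene {'pixel': [234.1, 271.2], 'conf': 0.56}
scene {'pixel': [220.5, 219.9], 'conf': 0.47}
```

View pics/w24.png

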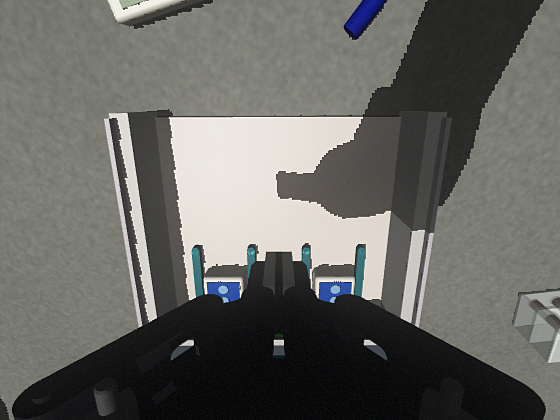

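View pics/t24.png

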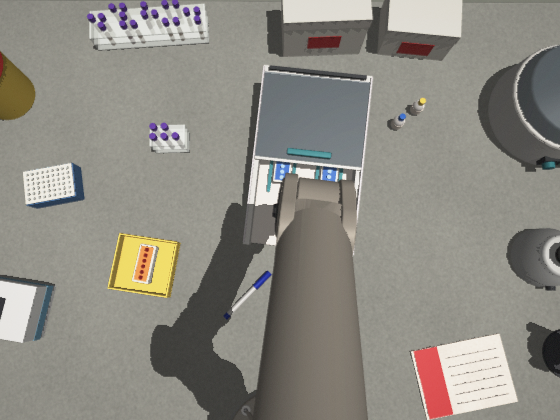

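View pics/s24.png

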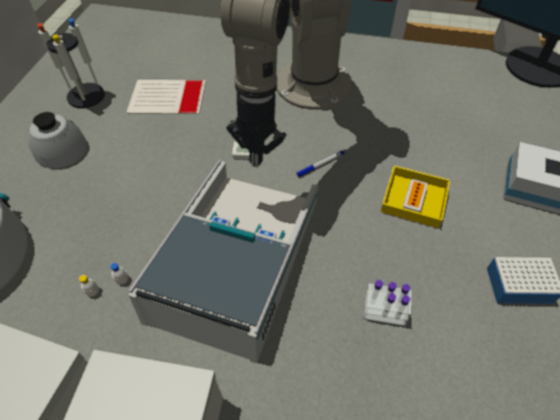

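Run:
```python
from h import *
from station import *
o=get_obs(); print(where(o))
for x,z in((236,180),(236,138),(60,138),(36,138)): rt(o,x,0,z)
```

```text
[ 68.5  -1.3 211. ]
shift [0.06 6.7  1.23] turn [-0.01  0.01 -0.01] norm mm 170.4
shift [0.06 6.7  2.91] turn [-0.01  0.01 -0.01] norm mm 182.8
shift [ 0.06 -0.34  2.92] turn [-0.01  0.01 -0.01] norm mm 73.5
shift [ 0.05 -1.3   2.92] turn [-0.01  0.01 -0.01] norm mm 79.9
```

{"name": "apply_moves", "arguments": {
  "moves": [
    [[0.06,2.4,0],[0,0,0],-1],
    [[0.06,4.8,0.5],[0,0,0],-1],
    [[0.06,6.6,1],[0,0,0],-1],
    [[0.06,6.7,1.2],[0,0,0],-1],
    [[0.06,6.7,1.2],[0,0,0],-1],
    [[0.06,6.7,2],[0,0,0],-1],
    [[0.06,6.7,2.6],[0,0,0],-1],
    [[0.06,6.7,2.88],[0,0,0],-1],
    [[0.06,6.7,2.88],[0,0,0],-1]
  ]
}}

```text
t: 39.02
eef_pos: [0.6604, -0.0623, 0.1787]
tool_rot: [0.052, 0.743, 0.666, 0.046]
contact_force: [1.1, 0.1, 0.0]
gripper_width: 0.003
```

```bash
python3 snap.py w25
python3 - <<'E'
from h import *
from station import *
o=get_obs(); print(where(o),o["contact_force"])
E
```

```text
t 39.025 pos [ 0.6604 -0.0623  0.1787] rot [0.0519 0.7427 0.666  0.0461] F [1.1 0.1 0. ] w 0.003 q [-0.3   0.57  0.41  1.8  -0.33  0.69  1.73]
[236.3   0.5 139.8] [0.84652948 0.35881007 0.39522657]
```

View pics/w25.png

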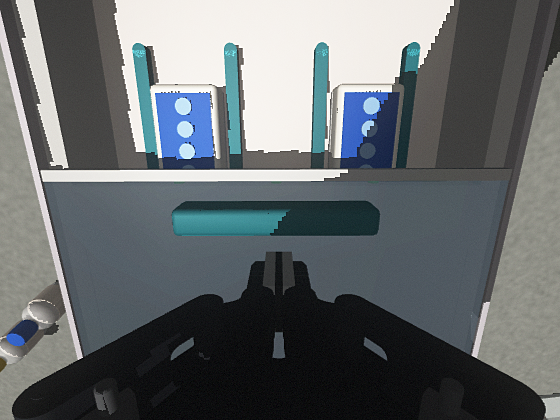

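{"name": "apply_moves", "arguments": {
  "moves": [
    [[0,-0.4,0],[0,0,0],-1],
    [[0,-1,0],[0,0,0],-1],
    [[0,-1.8,0],[0,0,0],-1],
    [[0,-2.6,0],[0,0,0],-1],
    [[0,-3.4,0],[0,0,0],-1],
    [[0,-4.2,0],[0,0,0],-1],
    [[0,-5,0],[0,0,0],-1],
    [[0,-5.8,0],[0,0,0],-1],
    [[0,-6.6,0],[0,0,0],-1],
    [[0,-7.2,0],[0,0,0],-1],
    [[0,-7.6,0],[0,0,0],-1],
    [[0,-7.8,0],[0,0,0],-1],
    [[0,-7.8,0],[0,0,0],-1]
  ]
}}

```text
t: 40.7
eef_pos: [0.4685, -0.0412, 0.1521]
tool_rot: [0.052, 0.743, 0.666, 0.046]
contact_force: [0.2, -0.1, 0.6]
gripper_width: 0.003
```

```bash
python3 snap.py w26
python3 - <<'E'
from h import *
from station import *
o=get_obs(); print(where(o),o["contact_force"])
E
```

```text
t 40.7 pos [ 0.4685 -0.0412  0.1521] rot [0.052  0.7426 0.6661 0.0464] F [ 0.2 -0.1  0.6] w 0.003 q [-0.41  0.35  0.42  2.26 -0.29  0.44  1.7 ]
[ 41.1   0.9 139.7] [-0.15327652 -0.26753556 -0.58660764]
```

View pics/w26.png

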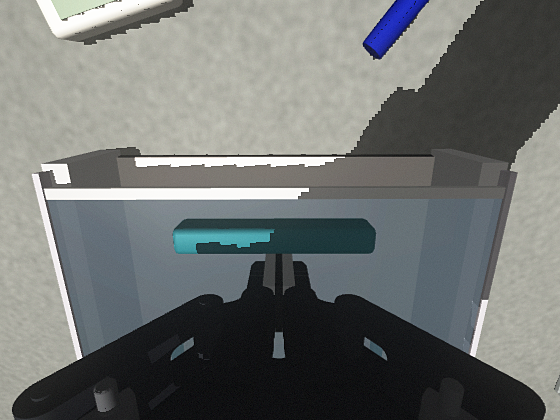

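{"name": "apply_moves", "arguments": {
  "moves": [
    [[0,-0.1,0],[0,0,0],-1],
    [[0,-0.2,0],[0,0,0],-1],
    [[0,-0.28,0],[0,0,0],-1],
    [[0,-0.28,0],[0,0,0],-1]
  ]
}}

```text
t: 41.25
eef_pos: [0.463, -0.0406, 0.1516]
tool_rot: [0.053, 0.743, 0.666, 0.047]
contact_force: [4.7, 0.2, -2.9]
gripper_width: -0.001
```

Run:
```python
from h import *
from station import *
o=get_obs(); print(where(o),o["contact_force"])
```

```text
[ 35.4   0.8 140. ] [ 4.73434452  0.2112357  -2.90595245]
```

{"name": "apply_moves", "arguments": {
  "moves": [
    [[0,-0.1,0],[0,0,0],-1],
    [[0,-0.2,0],[0,0,0],-1],
    [[0,-0.24,0],[0,0,0],-1],
    [[0,-0.24,0],[0,0,0],-1]
  ]
}}

```text
t: 41.75
eef_pos: [0.462, -0.0405, 0.1525]
tool_rot: [0.057, 0.742, 0.666, 0.051]
contact_force: [16.1, -1.7, -8.6]
gripper_width: -0.002
```

Run:
```python
from h import *
from station import *
o=get_obs(); print(where(o),o["contact_force"])
```

```text
[ 34.5   0.8 141. ] [16.06446546 -1.71565825 -8.64287454]
```

{"name": "apply_moves", "arguments": {
  "moves": [
    [[0,0.7,0],[0,0,0],-1],
    [[0,0.9,0],[0,0,0],-1],
    [[0,0.9,-1.5],[0,0,0],-1],
    [[0,0.9,-4],[0,0,0],-1],
    [[2,0.9,-6],[0,0,0],-1],
    [[4.5,0.9,-6],[0,0,0],-1],
    [[7,0.9,-6],[0,0,0],-1],
    [[9.5,0.9,-6],[0,0,0],-1],
    [[12,0.9,-6],[0,0,0],-1],
    [[14,0.9,-6],[0,0,0],-1],
    [[16,0.9,-6],[0,0,0],-1],
    [[16,0.9,-6],[0,0,0],-1],
    [[16,0.9,-6],[0,0,0],-1]
  ]
}}

```text
t: 43.38
eef_pos: [0.5004, 0.3561, 0.301]
tool_rot: [0.053, 0.743, 0.666, 0.045]
contact_force: [-0.1, -0.2, 0.4]
gripper_width: -0.0
```

```bash
python3 snap.py t27 top;python3 snap.py s27 scene
python3 - <<'E'
import cv2
t=cv2.imread("pics/t27.png"); s=cv2.imread("pics/s27.png")
cv2.imwrite("pics/t27z.png",cv2.resize(t[50:270,230:390],None,fx=2.7,fy=2.7,interpolation=cv2.INTER_CUBIC))
t0=cv2.imread("pics/top0.png")
a=cv2.resize(t0[50:270,230:390],None,fx=2.4,fy=2.4);b=cv2.resize(t[50:270,230:390],None,fx=2.4,fy=2.4)
cv2.imwrite("pics/cmp.png",cv2.hconcat([a,b]))
E
```

```text
t 43.375 pos [0.5004 0.3561 0.301 ] rot [0.0527 0.7429 0.6658 0.0452] F [-0.1 -0.2  0.4] w -0.0 q [-1.05  0.35  0.36  1.79 -0.02  0.92  0.76]
t 43.425 pos [0.5007 0.3555 0.3013] rot [0.0527 0.7433 0.6653 0.0455] F [ 1.  -0.2  0.2] w 0.0 q [-1.05  0.35  0.36  1.79 -0.02  0.92  0.76]
```

View pics/cmp.png

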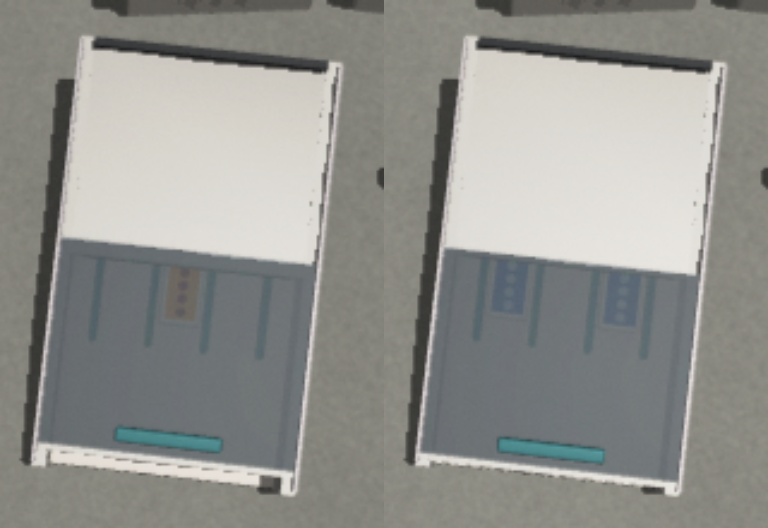

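View pics/s27.png

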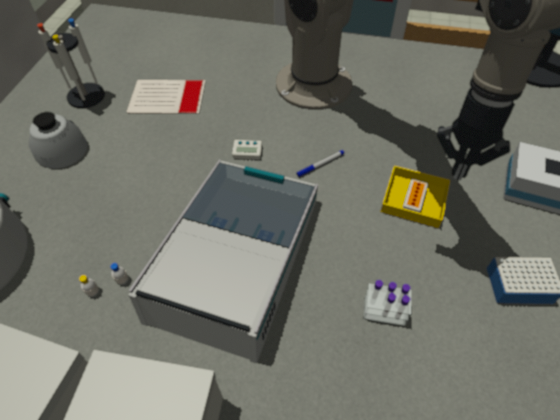

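View pics/t27.png

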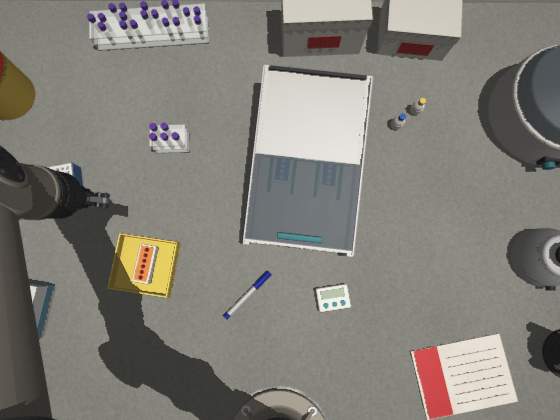

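```bash
python3 -c "
from station import *
print(hand_in())"
```

```text
the job is handed in; nothing more can be done
None
```

The reader is reloaded and handed in, after about 43 s of the 210 s allowed.

- **Used cassette:** I slid the cover open to its stop and drew the used cassette out of the middle lane. It lies flat inside the yellow tray in the last pictures.
- **Fresh cassettes:** Only two of the three were there; no third showed in any camera view. I laid one at the foot of the left lane and one at the foot of the right lane. I slid each partway in the gripper, then pushed it home with closed fingers. At the stop the force rose to about 13 N, with the fingertips where a home cassette's near end should be. In the top view both near ends line up with where the used one had been.
- **Cover:** It is fully shut. The force rose to about 16 N at its end stop, and the front edge is flush with the foot of the ramp. It had started about 1 cm open.
- **Sample rack:** It stands upright, and it looks unmoved by eye in the top view; I did not measure this.

**Disagreements:**
- The wrist camera's apparent sizes were 2–3 % smaller than my model of the scene.
- The ramp was 2–4 mm higher than my camera fit gave. I found this with a touch that pressed the fingertips at about 55 N, below the 120 N wrist limit, and allowed for it afterwards.
- I saw no sign of a fresh cassette being knocked aside.

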